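# Find the fullest spice tin under the station's hood and hold it up

## Robot

A 6-joint arm with a two-finger parallel gripper is mounted at the origin on the work surface; the furniture and walls round the work are solid. World frame = base frame: x ahead of the robot, y to its left, z up, the work surface at z = 0. Lengths are in m, angles in rad, forces in N, time in s.
With the tool pointing down it reaches from about 0.3 to 0.825 m from the base axis. Payload 5.4 kg.
Tool frame: the origin (TCP) lies at the very end of the fingers, on their centre line; the grasp point (between the pads) lies 19 mm behind it; x points along the fingers, z is the direction in which the jaws open and shut, and the axes are right-handed (so a half turn about x gives the same grasp; the last joint's range is limited). The gripper opens to 92 mm and grips with 3 to 60 N. Pads are 20 mm wide; open, the fingers measure 128 mm over their backs; the gripper's body (75 mm by 189 mm) begins 69 mm behind the grasp point.
Start: joints at [-1.339, 0.158, 1.597, -0, 1.386, -0.21], TCP at [0.246, -0.52, 0.175] pointing down, gripper open.
Joint ranges: [-2.91, 2.91], [-0.94, 2.29], [0.18, 2.7], [-1.29, 4.43], [0.17, 2.64], [-3, 3]. Speed limits (rad/s): [2.57, 2.57, 3.14, 3.14, 3.14, 3.14].

## Interface

Orientations are given as a rotation vector (axis times angle).
In Python, from bench import get_obs, read_camera, finish_job, recognise gives the robot as it stands.
- The arm moves only by the shell command python3 -m jog 'ROWS' [OPENING] [FORCE]. ROWS is a JSON object of lists of equal length, an entry for each row: "dp": the shift along the tool's x, y, z as a fraction of full scale, a list of three; "twist": the turn, a rotation vector about the tool's x, y, z as a fraction of full scale, a list of three. In form: {"dp": [[x, y, z], ...], "twist": [[wx, wy, wz], ...]}. A call has 1 to 12 rows; each row is the pose to reach, as a shift and turn from the pose commanded when the call began, along the tool's axes at that moment, turning the shorter way round; what a row does not reach only later rows make up. Full scale, the value 1, is 0.75 m for a shift and 180 degrees for a turn. A row lasts 1/8 s, in which the tool goes at most 62.5 mm and 10.7 degrees, less where a joint would pass 70% of its speed; a pose out of reach is approached as far as the arm can. A call with a number of a shift or a turn outside -1 to 1 is refused whole. A call with a gripper value outside its range is refused whole. OPENING is the finger opening in mm, from 0 to 91.9, set as the call begins (- or left out, the last holds). The fingers move at their own pace and stop on an object; FORCE is the grip in N (left out, the last holds). Time passes only in rows, so rows that repeat a pose let the fingers close. It gives the time, the measured TCP pose, the force and the opening at its end, in the units of the state.
- get_obs(): the state, without advancing time (a new reading comes with each control period).
- read_camera(name): name is "scene" or "top" or "wrist"; returns a dict with "color" (384x512x3 uint8, red, green, blue), "z_map" (384x512 float32, m along the optical axis (not along the pixel's ray), 0 where there is no reading), "fx", "fy", "cx", "cy" (pixels), "rvec" (rotation vector, rad) and "tvec" (3), from world to camera coordinates, as OpenCV has them. Camera axes: x right, y down, z forward; pixel columns grow to the right and rows downward; lengths in m; the calibration is good to about 2 mm. A picture is of the moment at which its call begins.
- finish_job(): hands the job in, once; it reports no verdict.
Trained networks look in the newest picture that a camera, given by its name, has taken for a name from the list of things; names that differ only in an ending like _2 or _b are one class to them, and where a whole thing is asked for, a point or a joint stands for the part that bears it (a point fixed in the world has none). Each returns a list of dicts, best first, with "conf" (0 to 1); they miss things now and then, are a little off and sometimes report something else, mostly with a low value. They report only what shows in the picture. A call takes as long as a camera call.
- recognise(camera, thing): "centre" ([x, y, z] in m, in the coordinates of the camera as it stood for that picture, good to about 4 mm: the middle of the surface that is visible of it).
The state is a dict: "time": time; "qpos": joint angles; "qd": joint speeds; "effort": joint torques, N m; "eef_pos": TCP position; "orientation": TCP orientation; "force": force on the tool from outside, world axes, zero at the start; "torque": the same for the moment, N m; "finger_gap": finger opening in m.
Only numpy, scipy, OpenCV 4.12 (cv2) and the standard library are available. Lean on these libraries where they do the work, as an engineer would, in place of code of your own. Each camera call takes 0.05 s, during which the arm holds its last target.

## Task

Fold the clear cover of the spice station up about its hinge until it stands straight up, and let go of it; it stays where it is put. The three closed tins look alike, so heft them with the gripper to feel which is heaviest: stand the lighter ones upright back in wells of the station, and finish while still holding the heaviest one up, upright and still, with its underside at least 15 cm above the worktop. Do not knock a tin over, and leave the other things on the worktop alone.

Things in the scene. Friction and masses are not known exactly. Their poses are not given: they have to be found in the camera images.
- station: spice station fixed to the worktop: steel tray and white plastic board, 150 x 316 mm, board top at z = 26 mm, with three round wells in a row along its y, 95 mm apart, 60 mm across, 12 mm deep. Origin at the centre of its underside on the worktop; x points to the hinge side, away from the robot, y along the row, z up
- cover (a joint): angle of the station's clear hood, rad: 0 shut over the tins, 1.571 straight up, end stop 2.3; starts at 0 to 0.25. The hinge is stiff: the hood stays where it is left and takes 3 to 6 N at its pull to move
- cover_pull (a point): centre of the hood's black pull: a round barrel 18 mm thick and 28 mm long, parallel to the station's y, on an 11 mm stem in the middle of the hood's front, 38 mm out from the front face. Pinched at its two flat ends it can turn between the finger pads as the hood swings. Shut, it is 103 mm before the station's origin, at z = 60 mm
- cover_hinge (a point): middle of the hood's hinge line, which runs along the station's y, 70 mm behind its origin at z = 36 mm. From it the pull lies 173 mm before and 24 mm above when shut, 24 mm behind and 173 mm above when straight up. The hood is 135 mm deep, 300 mm wide, 120 mm high shut, walls 3 mm, open below; straight up, it stands wholly behind this line
- tin_a: one of three identical-looking closed round tins, 52 mm across, 88 mm high, straight-sided, bright metal with a fixed darker steel lid (upper 30 mm). Origin: centre of its underside, z up its axis. 0.15 to 0.65 kg; the heaviest is at least 0.1 kg heavier than the next. Which tin stands in which well changes from run to run
- tin_b: one of three identical-looking closed round tins, 52 mm across, 88 mm high, straight-sided, bright metal with a fixed darker steel lid (upper 30 mm). Origin: centre of its underside, z up its axis. 0.15 to 0.65 kg; the heaviest is at least 0.1 kg heavier than the next. Which tin stands in which well changes from run to run
- tin_c: one of three identical-looking closed round tins, 52 mm across, 88 mm high, straight-sided, bright metal with a fixed darker steel lid (upper 30 mm). Origin: centre of its underside, z up its axis. 0.15 to 0.65 kg; the heaviest is at least 0.1 kg heavier than the next. Which tin stands in which well changes from run to run
- well_left (a point): middle of the floor of the left well of the station as the robot sees it, 14 mm above the worktop; a tin standing in the well has its origin here (4 mm of play all round)
- well_middle (a point): middle of the floor of the middle well of the station as the robot sees it, 14 mm above the worktop; a tin standing in the well has its origin here (4 mm of play all round)
- well_right (a point): middle of the floor of the right well of the station as the robot sees it, 14 mm above the worktop; a tin standing in the well has its origin here (4 mm of play all round)
- timer: bystander, to be left alone: round kitchen timer, white with a red top, 64 mm across, 36 mm high, standing near the right end of the station
- tumbler: bystander, to be left alone: open brushed-steel tumbler, 70 mm across, 120 mm high, standing near the left end of the station; not one of the tins (they are shorter, narrower and closed)
- peeler: bystander, to be left alone: vegetable peeler lying on the worktop nearer the robot, 170x25x18 mm
- tongs: bystander, to be left alone: steel tongs lying to the right of the station, 315x62x35 mm
- probe: bystander, to be left alone: cream hand thermometer lying to the left, nearer the robot, 165x52x22 mm

How it is judged:
By the outcome, as a careful person would: the job done as asked, in the order asked, and still so for the second after the job is handed in, while the arm keeps its last pose, push and grip.
It also fails if it takes over 72 s, if anything falls off the work surface, if the arm or the gripper's body presses on something with over 40 N, if the wrist force passes 120 N, or if a joint passes its speed limit or range.

## Working session

There is one attempt and no reset: what is moved stays moved. The work goes in short steps, Python scripts to look and compute and a shell command to move; the robot and the scene stay as the last step left them, time stands still between calls to the robot, and variables do not carry over. Pictures are saved under pics/ and viewed, and the job is handed in when it is done.

```bash
ls; mkdir -p pics
python3 - <<'E'
from bench import *
import cv2
print({k:v for k,v in get_obs().items()})
for n in ("scene","top","wrist"):
    c=read_camera(n); cv2.imwrite(f"pics/{n}0.png",c["color"][:,:,::-1]); print(n,c["fx"],c["rvec"],c["tvec"])
E
```

```text
pics
{'time': 0.0, 'qpos': array([-1.33910195e+00,  1.59046566e-01,  1.59822695e+00,  2.45925613e-05,
        1.38616119e+00, -2.10088094e-01]), 'qd': array([ 0.00093441, -0.00049888,  0.00039343,  0.00032129,  0.00016162,
       -0.00199513]), 'effort': array([ 4.13795187e-04, -3.85565615e+01, -3.22107410e+01,  7.01141241e-02,
        3.75705259e-02, -1.25057068e-04]), 'eef_pos': array([ 0.24567642, -0.51911539,  0.17382301]), 'orientation': array([ 0.8791707 ,  1.38772364, -0.87702773]), 'force': array([-0.30603718, -0.2259279 ,  1.01504269]), 'torque': array([-0.04486482,  0.09027361, -0.06896752]), 'finger_gap': 0.0917440607129471}
scene 407.1826363721995 [ 2.15873677  0.82436038 -0.40479296] [-0.38983362 -0.14254783  1.68344398]
top 479.54596655429134 [ 1.53946025 -2.57163911  0.31484779] [0.2361387  0.42752477 1.68124004]
wrist 298.2033656960499 [-2.44001341  1.54656964  0.227309  ] [-0.57454985 -0.03151342  0.39315481]
```

View pics/scene0.png

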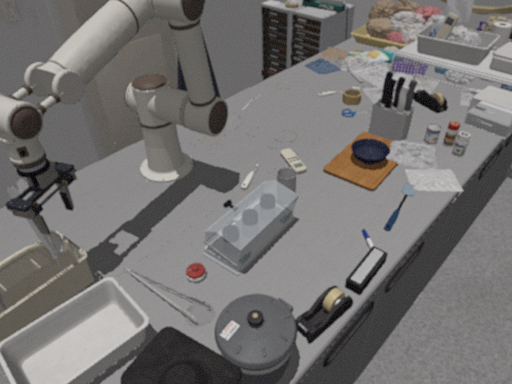

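View pics/top0.png

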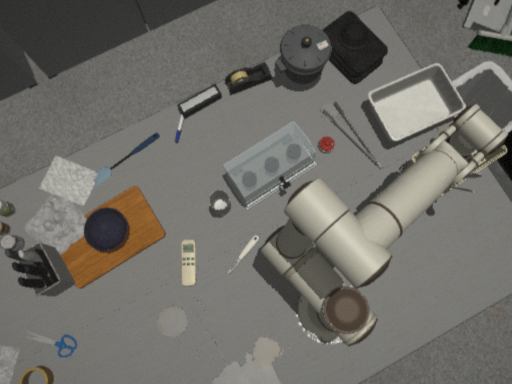

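```bash
cat > h.py <<'E'
from bench import *
import numpy as np, cv2
from scipy.spatial.transform import Rotation as R
def w(c,p): 
    M=R.from_rotvec(np.array(c["rvec"]).ravel()).as_matrix(); return M.T@(np.array(p)-np.array(c["tvec"]).ravel())
def pix(c,u,v):
    z=c["z_map"][v,u]; return w(c,[(u-c["cx"])/c["fx"]*z,(v-c["cy"])/c["fy"]*z,z])
def proj(c,P):
    M=R.from_rotvec(np.array(c["rvec"]).ravel()).as_matrix(); q=M@np.array(P)+np.array(c["tvec"]).ravel()
    return q[0]/q[2]*c["fx"]+c["cx"],q[1]/q[2]*c["fy"]+c["cy"]
def cloud(c):
    z=c["z_map"]; v,u=np.mgrid[:384,:512]
    P=np.stack([(u-c["cx"])/c["fx"]*z,(v-c["cy"])/c["fy"]*z,z],-1)
    M=R.from_rotvec(np.array(c["rvec"]).ravel()).as_matrix(); W=(P-np.array(c["tvec"]).ravel())@M
    W[z==0]=np.nan; return W
E
python3 - <<'E'
from h import *
np.set_printoptions(precision=4,suppress=True)
for n in ("scene","top"):
    c=read_camera(n)
    for t in ("station","cover_pull","cover","tin_a","timer","tumbler","peeler","tongs","probe"):
        for r in recognise(n,t)[:4]: print(n,t,round(r["conf"],2),w(c,r["centre"]),np.round(proj(c,w(c,r["centre"]))))
E
```

```text
scene station 0.74 [ 0.5821 -0.1117  0.1227] [249. 223.]
scene cover_pull 0.87 [ 0.5805 -0.0989  0.1247] [251. 220.]
scene cover 0.68 [ 0.5798 -0.1007  0.1313] [251. 219.]
scene cover 0.23 [ 0.582  -0.1127  0.1243] [249. 223.]
scene timer 0.68 [ 0.537  -0.3005  0.0305] [196. 271.]
scene tumbler 0.61 [0.5058 0.1639 0.1026] [287. 177.]
scene tumbler 0.44 [ 0.5802 -0.1006  0.1313] [251. 219.]
scene peeler 0.74 [ 0.5867 -0.1107  0.1191] [250. 224.]
scene peeler 0.71 [0.3241 0.1469 0.0141] [248. 179.]
scene tongs 0.73 [ 0.5476 -0.4148  0.0168] [168. 300.]
scene tongs 0.34 [0.5033 0.1664 0.0995] [287. 177.]
scene probe 0.68 [0.3807 0.3475 0.021 ] [292. 160.]
top station 0.63 [ 0.5297 -0.0579  0.1254] [272. 164.]
top cover_pull 0.94 [ 0.5313 -0.0573  0.1255] [271. 163.]
top cover_pull 0.53 [0.3749 0.3629 0.0214] [188. 263.]
top cover 0.77 [ 0.5363 -0.0558  0.127 ] [270. 162.]
top timer 0.66 [ 0.524  -0.2911  0.025 ] [327. 144.]
top tumbler 0.9 [0.5182 0.1607 0.0465] [220. 200.]
top peeler 0.68 [0.3195 0.1597 0.0148] [246. 250.]
top tongs 0.75 [ 0.526  -0.4101  0.0192] [353. 130.]
top tongs 0.72 [ 0.5375 -0.0568  0.1258] [270. 162.]
top probe 0.55 [0.3747 0.361  0.0198] [188. 263.]
```

The scene view shows the station around (250,225), with the dark pull at about (229,204). In the top view the pull is at about (285,183) and the tins at about (250,178), (271,164) and (293,152). Next I'll zoom in and fit the station.

Run:
```python
from h import *
np.set_printoptions(precision=4,suppress=True)
a=read_camera("scene");b=read_camera("top")
A=cv2.resize(a["color"][170:280,190:310],None,fx=5,fy=5,interpolation=cv2.INTER_CUBIC)
B=cv2.resize(b["color"][115:225,205:350],None,fx=5,fy=5,interpolation=cv2.INTER_CUBIC)
cv2.imwrite("pics/a1.png",A[:,:,::-1]);cv2.imwrite("pics/b1.png",B[:,:,::-1])
W=cloud(b)
m=(W[...,2]>0.1)&(W[...,2]<0.18)&(W[...,0]>.4)&(W[...,0]<.7)&(W[...,1]>-.28)&(W[...,1]<.12)
P=W[m]; print(len(P), cv2.minAreaRect((P[:,:2]*1000).astype(np.float32)))
# plane tilt
s,_,_,_=np.linalg.lstsq(np.c_[P[:,:2],np.ones(len(P))],P[:,2],rcond=None);print(s,P[:,2].min(),P[:,2].max())
for (u,v) in [(285,183),(284,182),(286,184),(287,181),(283,184)]: print(pix(b,u,v))
for n,c in(("scene",a),("top",b)):
  C=cloud(c); g=c["color"].max(2); m=(g<60)&(C[...,0]>.38)&(C[...,0]<.6)&(C[...,1]>-.2)&(C[...,1]<.1)&(C[...,2]>.03)&(C[...,2]<.2)
  v,u=np.nonzero(m); print(n,m.sum(), C[m].mean(0) if m.any() else'', np.c_[u,v].mean(0) if m.any() else'');print(np.c_[u,v,C[m]][:30])
```

```text
3478 ((529.2402954101562, -62.45170593261719), (190.24752807617188, 305.28289794921875), 5.58429479598999)
[0.0378 0.0011 0.1073] 0.10005567685220149 0.1509991002008497
[ 0.4512 -0.0686  0.1014]
[ 0.4576 -0.0684  0.0939]
[ 0.4457 -0.0694  0.1043]
[ 0.4701 -0.0914  0.0249]
[ 0.4669 -0.0728  0.0255]
scene 32 [ 0.4509 -0.0757  0.1016] [227.7188 203.7812]
[[228.     201.       0.4485  -0.0713   0.1094]
 [229.     201.       0.4472  -0.0659   0.1053]
 [230.     201.       0.4481  -0.0623   0.1034]
 [227.     202.       0.4458  -0.0737   0.1051]
 [228.     202.       0.4469  -0.0704   0.1037]
 [229.     202.       0.4445  -0.0639   0.0981]
 [230.     202.       0.4499  -0.0643   0.1013]
 [225.     203.       0.4441  -0.0813   0.1048]
 [226.     203.       0.4515  -0.0833   0.1103]
 [227.     203.       0.4511  -0.0787   0.107 ]
 [228.     203.       0.448   -0.0717   0.1007]
 [229.     203.       0.4497  -0.0688   0.0998]
 [230.     203.       0.4507  -0.0653   0.0981]
 [224.     204.       0.4457  -0.0873   0.1052]
 [225.     204.       0.448   -0.0849   0.105 ]
 [226.     204.       0.44
[... 1488 characters left out ...]
  0.4624  -0.067    0.0944]
 [284.     181.       0.459   -0.0688   0.1023]
 [284.     182.       0.4576  -0.0684   0.0939]
 [285.     182.       0.4548  -0.0707   0.099 ]
 [288.     182.       0.449   -0.0793   0.1032]
 [284.     183.       0.4526  -0.0653   0.1024]
 [285.     183.       0.4512  -0.0686   0.1014]
 [286.     183.       0.4501  -0.0722   0.0984]
 [287.     183.       0.4456  -0.0729   0.1123]
 [288.     183.       0.4447  -0.0766   0.1089]
 [289.     183.       0.4427  -0.0794   0.1105]
 [284.     184.       0.4491  -0.0633   0.1042]
 [285.     184.       0.4472  -0.0662   0.1054]
 [286.     184.       0.4457  -0.0694   0.1043]
 [287.     184.       0.4435  -0.0721   0.1071]]
```

View pics/a1.png

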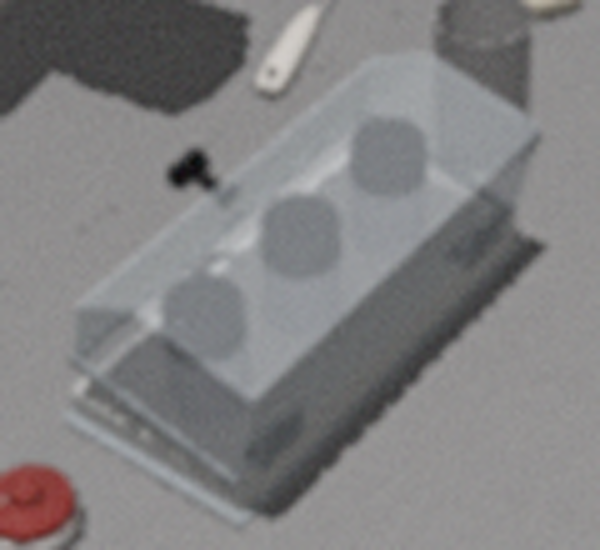

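View pics/b1.png

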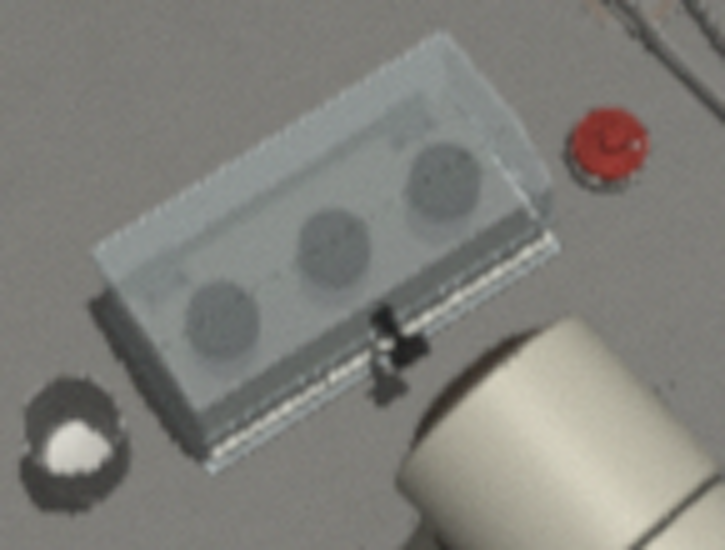

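Run:
```python
from h import *
np.set_printoptions(precision=3,suppress=True,linewidth=200)
b=read_camera("top");W=cloud(b)
# front edge corners at z=0.02
M=R.from_rotvec(np.array(b["rvec"]).ravel()).as_matrix(); cam=-M.T@np.array(b["tvec"]).ravel();print("cam",cam)
def onz(c,u,v,z):
    M=R.from_rotvec(np.array(c["rvec"]).ravel()).as_matrix(); cam=-M.T@np.array(c["tvec"]).ravel()
    d=M.T@np.array([(u-c["cx"])/c["fx"],(v-c["cy"])/c["fy"],1]); return cam+d*(z-cam[2])/d[2]
L=onz(b,205+210/5,115+468/5,.013);Rr=onz(b,205+558/5,115+245/5,.013);print(L,Rr,np.linalg.norm(L-Rr))
print("backcover",onz(b,205+98/5,115+252/5,.1),onz(b,205+443/5,115+33/5,.1))
for u,v in [(223,320),(333,248),(443,182)]: print(onz(b,205+u/5,115+v/5,.102))
yaw=np.arctan2(*(Rr-L)[[0,1]]); 
ys=L-Rr; ys=ys[:2]/np.linalg.norm(ys[:2]); xs=np.array([ys[1],-ys[0]]); print("ydir",ys,"xdir",xs)
C=(L+Rr)[:2]/2+xs*.075
print("C",C)
Q=(W[...,:2]-C); X=Q@xs;Y=Q@ys
for y0 in (-.12,-.05,.05,.12):
  print(y0,[ (round(x0,2),round(float(np.nanmedian(W[...,2][(abs(X-x0)<.006)&(abs(Y-y0)<.02)])),3)) for x0 in np.arange(-.12,.14,.02)])
a=read_camera("scene");W=cloud(a);Q=(W[...,:2]-C); X=Q@xs;Y=Q@ys
for y0 in (-.12,-.05,.05,.12):
  print(y0,[ (round(x0,2),round(float(np.nanmedian(W[...,2][(abs(X-x0)<.006)&(abs(Y-y0)<.02)])),3)) for x0 in np.arange(-.12,.14,.02)])
```

```text
cam [0.115 0.201 1.735]
[0.45  0.086 0.013] [ 0.478 -0.223  0.013] 0.31034514074648767
backcover [0.61  0.089 0.1  ] [ 0.639 -0.208  0.1  ]
[0.523 0.034 0.102]
[ 0.533 -0.059  0.102]
[ 0.539 -0.152  0.102]
ydir [-0.089  0.996] xdir [0.996 0.089]
C [ 0.539 -0.062]
-0.12 [(np.float64(-0.12), 0.004), (np.float64(-0.1), 0.001), (np.float64(-0.08), 0.002), (np.float64(-0.06), 0.087), (np.float64(-0.04), 0.124), (np.float64(-0.02), 0.133), (np.float64(0.0), 0.138), (np.float64(0.02), 0.134), (np.float64(0.04), 0.13), (np.float64(0.06), 0.126), (np.float64(0.08), 0.121), (np.float64(0.1), nan), (np.float64(0.12), 0.002)]
-0.05 [(np.float64(-0.12), 0.002), (np.float64(-0.1), 0.002), (np.float64(-0.08), 0.003), (np.float64(-0.06), 0.086), (np.float64(-0.04), 0.123), (np.float64(-0.02), 0.134), (np.float64(0.0), 0.139), (np.float64(0.02), 0.133), (np.float64(0.04), 0.129), (np.float64(0.06), 0.125), (np.float64(0.08), 0.12), (np.float64(0.1), nan), (np.float64(0.12), 0.002)]
0.05 [(np.float64(-0.12), 0.003), (np.float64(-0.1), 0.001), (np.float64(-0.08), 0.002), (np.float64(-0.06), 0.091), (np
[... 1011 characters left out ...]
.float64(-0.08), nan), (np.float64(-0.06), nan), (np.float64(-0.04), 0.125), (np.float64(-0.02), 0.135), (np.float64(0.0), 0.139), (np.float64(0.02), 0.134), (np.float64(0.04), 0.13), (np.float64(0.06), 0.123), (np.float64(0.08), 0.095), (np.float64(0.1), 0.002), (np.float64(0.12), 0.002)]
0.05 [(np.float64(-0.12), nan), (np.float64(-0.1), nan), (np.float64(-0.08), nan), (np.float64(-0.06), 0.116), (np.float64(-0.04), 0.124), (np.float64(-0.02), 0.134), (np.float64(0.0), 0.138), (np.float64(0.02), 0.134), (np.float64(0.04), 0.13), (np.float64(0.06), 0.123), (np.float64(0.08), 0.097), (np.float64(0.1), 0.001), (np.float64(0.12), 0.002)]
0.12 [(np.float64(-0.12), nan), (np.float64(-0.1), nan), (np.float64(-0.08), nan), (np.float64(-0.06), 0.115), (np.float64(-0.04), 0.125), (np.float64(-0.02), 0.135), (np.float64(0.0), 0.139), (np.float64(0.02), 0.134), (np.float64(0.04), 0.129), (np.float64(0.06), 0.124), (np.float64(0.08), 0.097), (np.float64(0.1), 0.002), (np.float64(0.12), 0.002)]
  return np.nanmean(a, axis, out=out, keepdims=keepdims)
```

```bash
cat >> h.py <<'E'
import json,os
def T(pos,rot):
    return (np.array(pos,float),rot)
def down(th,pitch=0):
    """tool pointing down, tool z (jaw) along world heading th"""
    z=np.array([np.cos(th),np.sin(th),0]); x=np.array([0,0,-1.]); return R.from_matrix(np.c_[x,np.cross(z,x),z])
def rows(p0,r0,tg):
    """tg list of (pos,rot) -> text rows"""
    dp=[];tw=[]
    for p,r in tg:
        dp.append([round(float(v),4) for v in r0.inv().apply(np.array(p)-p0)/.75]); tw.append([round(float(v),4) for v in (r0.inv()*r).as_rotvec()/np.pi])
    return json.dumps({"dp":dp,"twist":tw}).replace(" ","")
def ease(n): 
    s=np.arange(1,n+1)/n; return 10*s**3-15*s**4+6*s**5
def state():
    if os.path.exists("cmd.json"):
        d=json.load(open("cmd.json")); return np.array(d[0]),R.from_rotvec(d[1])
    o=get_obs(); return np.array([.246,-.52,.175]),R.from_rotvec(o["orientation"])
def save(p,r): json.dump([list(map(float,p)),list(map(float,r.as_rotvec()))],open("cmd.json","w"))
XS=np.array([.996,.089]);XS/=np.linalg.norm(XS);YS=np.array([-XS[1],XS[0]]);C0=np.array([.5375,-.062])
TH=np.arctan2(YS[1],YS[0])
def st(x,y,z): return np.r_[C0+x*XS+y*YS,z]
E
python3 - <<'E'
from h import *
np.set_printoptions(precision=4,suppress=True)
o=get_obs(); r=R.from_rotvec(o["orientation"]); print(r.as_matrix()); 
p0,_=state(); save(p0,r)
z=r.apply([0,0,1]);print("heading z",np.arctan2(z[1],z[0]),TH)
for t in(TH,TH+np.pi): print(t,(r.inv()*down(t)).as_rotvec(), o["qpos"])
a=.223; px=.07-(.173*np.cos(a)-.024*np.sin(a)); pz=.036+.173*np.sin(a)+.024*np.cos(a);print(st(px,0,pz))
E
```

```text
[[ 0.      0.904   0.4276]
 [-0.0001  0.4276 -0.904 ]
 [-1.     -0.      0.0001]]
heading z -1.128933560124924 1.6599170572210247
1.6599170572210247 [-2.7889  0.      0.0001] [-1.339   0.1584  1.597   0.      1.3862 -0.2101]
4.801509710810818 [ 0.3527  0.0001 -0.    ] [-1.339   0.1584  1.597   0.      1.3862 -0.2101]
[ 0.4445 -0.0703  0.0977]
```

Run:
```python
from h import *
p,r=state(); g=st(-.0932,0,.17); r1=down(TH+np.pi)
s=np.arange(1,13)/12; e=3*s**2-2*s**3
e=.6*e+.4*s
tg=[]
rv=(r.inv()*r1).as_rotvec()
for k,ss in zip(e,s): tg.append((p+(g-p)*k+[0,0,.05*np.sin(np.pi*min(1,ss))**1], r*R.from_rotvec(rv*k)))
print(rows(p,r,tg)); save(*tg[-1])
```

```text
{"dp":[[-0.017,0.0224,-0.0194],[-0.0326,0.0551,-0.0476],[-0.0459,0.0961,-0.0831],[-0.0558,0.1432,-0.1239],[-0.0618,0.1946,-0.1682],[-0.0633,0.2479,-0.2144],[-0.0604,0.3013,-0.2605],[-0.053,0.3526,-0.3049],[-0.0418,0.3998,-0.3457],[-0.0274,0.4408,-0.3811],[-0.0109,0.4735,-0.4094],[0.0066,0.4959,-0.4287]],"twist":[[0.0051,0.0,-0.0],[0.0125,0.0,-0.0],[0.0218,0.0,-0.0],[0.0324,0.0,-0.0],[0.0441,0.0,-0.0],[0.0561,0.0,-0.0],[0.0682,0.0,-0.0],[0.0798,0.0,-0.0],[0.0905,0.0,-0.0],[0.0998,0.0,-0.0],[0.1072,0.0,-0.0],[0.1123,0.0,-0.0]]}
```

```bash
python3 -m jog '{"dp":[[-0.017,0.0224,-0.0194],[-0.0326,0.0551,-0.0476],[-0.0459,0.0961,-0.0831],[-0.0558,0.1432,-0.1239],[-0.0618,0.1946,-0.1682],[-0.0633,0.2479,-0.2144],[-0.0604,0.3013,-0.2605],[-0.053,0.3526,-0.3049],[-0.0418,0.3998,-0.3457],[-0.0274,0.4408,-0.3811],[-0.0109,0.4735,-0.4094],[0.0066,0.4959,-0.4287]],"twist":[[0.0051,0,0],[0.0125,0,0],[0.0218,0,0],[0.0324,0,0],[0.0441,0,0],[0.0561,0,0],[0.0682,0,0],[0.0798,0,0],[0.0905,0,0],[0.0998,0,0],[0.1072,0,0],[0.1123,0,0]]}' 70 20
python3 - <<'E'
from h import *
np.set_printoptions(precision=4,suppress=True)
o=get_obs();p,r=state();print(o["time"],o["eef_pos"],p,(r.inv()*R.from_rotvec(o["orientation"])).as_rotvec(),o["qpos"],o["force"])
c=read_camera("wrist");cv2.imwrite("pics/w1.png",c["color"][:,:,::-1])
print(recognise("wrist","cover_pull") and [(q["conf"],w(c,q["centre"])) for q in recognise("wrist","cover_pull")])
print(proj(c,st(-.0932,0,.0977)))
C=cloud(c);m=(c["color"].max(2)<60)&(C[...,2]>.07)&(C[...,2]<.13)&(abs(C[...,0]-.445)<.05)&(abs(C[...,1]+.07)<.05)
v,u=np.nonzero(m);print(m.sum(),C[m].mean(0) if m.any() else 0,C[m].min(0),C[m].max(0))
E
```

```text
time: 2.85
eef_pos: [0.4451, -0.0687, 0.1697]
orientation: [1.143, 1.25, -1.142]
force: [0.3, 1.1, 0.3]
finger_gap: 0.0696
2.85 [ 0.4451 -0.0687  0.1697] [ 0.4447 -0.0703  0.17  ] [-0.0006 -0.0002  0.0006] [-0.4228 -0.1731  1.9368  0.0001  1.3772  1.0582] [0.3283 1.071  0.273 ]
[(0.73, array([ 0.5478, -0.061 ,  0.1303]))]
(np.float64(255.8952934694895), np.float64(189.39121796934444))
790 [ 0.4549 -0.0699  0.1013] [ 0.4365 -0.0841  0.0922] [ 0.4812 -0.057   0.1073]
```

View pics/w1.png

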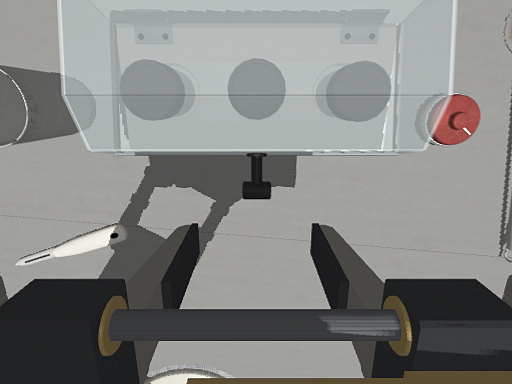

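The wrist view shows the barrel at (256,190), exactly where I predicted it and square to the jaws. Next I descend and pinch it.

```bash
python3 -m jog '{"dp":[[0.01,0,0],[0.035,0,0],[0.065,0,0],[0.095,0,0],[0.115,0,0],[0.1213,0,0],[0.1213,0,0]],"twist":[[0,0,0],[0,0,0],[0,0,0],[0,0,0],[0,0,0],[0,0,0],[0,0,0]]}' 60 20
python3 -m jog '{"dp":[[0,0,0],[0,0,0],[0,0,0],[0,0,0],[0,0,0],[0,0,0]],"twist":[[0,0,0],[0,0,0],[0,0,0],[0,0,0],[0,0,0],[0,0,0]]}' 15 25
python3 - <<'E'
from h import *
p,r=state(); p[2]-=.1213*.75; save(p,r); print(p)
c=read_camera("wrist");cv2.imwrite("pics/w2.png",c["color"][:,:,::-1])
tg=[];a0=.223
A=a0+(np.pi/2-a0)*(lambda s:(.7*(3*s**2-2*s**3)+.3*s))(np.arange(1,25)/24)
f=lambda a:np.array([.07-(.173*np.cos(a)-.024*np.sin(a)),.036+.173*np.sin(a)+.024*np.cos(a)])
P=[p+np.r_[XS*(f(a)-f(a0))[0],(f(a)-f(a0))[1]] for a in A]
print(rows(p,r,[(q,r) for q in P[:12]]));
E
```

```text
time: 3.88
eef_pos: [0.4448, -0.0705, 0.0792]
orientation: [1.144, 1.249, -1.144]
force: [-0.5, -0.3, -0.4]
finger_gap: 0.0602
time: 4.62
eef_pos: [0.4446, -0.0701, 0.0789]
orientation: [1.143, 1.25, -1.143]
force: [0.1, 0.6, -0.5]
finger_gap: 0.0153
[ 0.44466988 -0.07029506  0.079025  ]
{"dp":[[-0.0047,0.0018,-0.0],[-0.0113,0.0046,-0.0],[-0.0195,0.0084,-0.0],[-0.029,0.0133,-0.0],[-0.0397,0.0195,-0.0],[-0.0511,0.0269,-0.0],[-0.0629,0.0357,-0.0],[-0.0748,0.0459,-0.0],[-0.0866,0.0575,-0.0],[-0.0979,0.0703,-0.0],[-0.1084,0.0841,-0.0],[-0.118,0.0989,-0.0]],"twist":[[0.0,0.0,0.0],[0.0,0.0,0.0],[0.0,0.0,0.0],[0.0,0.0,0.0],[0.0,0.0,0.0],[0.0,0.0,0.0],[0.0,0.0,0.0],[0.0,0.0,0.0],[0.0,0.0,0.0],[0.0,0.0,0.0],[0.0,0.0,0.0],[0.0,0.0,0.0]]}
```

View pics/w2.png

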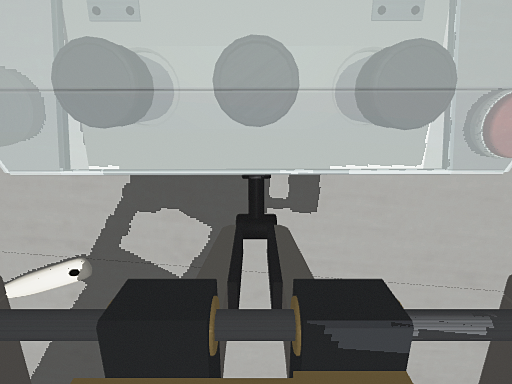

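Run:
```python
from h import *
np.set_printoptions(precision=3,suppress=True,linewidth=180)
c=read_camera("wrist");o=get_obs();print(o["finger_gap"],o["force"],o["eef_pos"])
print(proj(c,[.4447,-.0703,.0977]),proj(c,o["eef_pos"]))
W=cloud(c)
for v in range(176,300,8): print(v,W[v,256],W[v,240],W[v,234])
A=c["color"][160:320,180:340];cv2.imwrite("pics/w3.png",cv2.resize(A,None,fx=3.5,fy=3.5,interpolation=cv2.INTER_CUBIC)[:,:,::-1])
t=read_camera("top");cv2.imwrite("pics/t3.png",cv2.resize(t["color"][115:225,205:350],None,fx=5,fy=5)[:,:,::-1])
t=read_camera("scene");cv2.imwrite("pics/s3.png",cv2.resize(t["color"][150:260,170:310],None,fx=5,fy=5)[:,:,::-1])
```

```text
0.01499146214195553 [-0.232  0.541  0.345] [ 0.445 -0.07   0.079]
(np.float64(254.6211079255034), np.float64(224.8111323566674)) (np.float64(254.29756573543185), np.float64(215.18616822661858))
176 [ 0.48  -0.068  0.099] [ 0.455 -0.055  0.001] [ 0.454 -0.049  0.001]
184 [ 0.474 -0.069  0.096] [ 0.447 -0.055  0.001] [ 0.446 -0.049  0.   ]
192 [ 0.469 -0.069  0.098] [ 0.438 -0.056  0.001] [ 0.438 -0.05   0.001]
200 [ 0.463 -0.07   0.098] [ 0.43  -0.057  0.   ] [ 0.429 -0.051  0.001]
208 [ 0.458 -0.07   0.1  ] [ 0.421 -0.057  0.001] [ 0.421 -0.051  0.001]
216 [nan nan nan] [ 0.451 -0.06   0.1  ] [ 0.411 -0.052 -0.   ]
224 [ 0.449 -0.071  0.105] [ 0.454 -0.06   0.12 ] [ 0.402 -0.052 -0.   ]
232 [ 0.443 -0.071  0.106] [ 0.455 -0.061  0.134] [ 0.454 -0.058  0.132]
240 [ 0.387 -0.077  0.001] [ 0.455 -0.062  0.145] [ 0.454 -0.058  0.143]
248 [ 0.378 -0.078  0.002] [ 0.453 -0.062  0.15 ] [ 0.455 -0.059  0.154]
256 [ 0.368 -0.079  0.001] [ 0.449 -0.062  0.15 ] [ 0.454 -0.059  0.161]
264 [ 0.358 -0.079  0.001] [ 0.445 -0.063  0.153] [ 0.454 -0.06   0.167]
272 [ 0.349 -0.08   0.002] [ 0.442 -0.063  0.154] [ 0.454 -0.06   0.174]
280 [ 0.339 -0.081  0.002] [ 0.437 -0.063  0.154] [ 0.455 -0.061  0.182]
288 [ 0.328 -0.082  0.001] [ 0.326 -0.064  0.   ] [ 0.451 -0.061  0.182]
296 [ 0.318 -0.083  0.001] [ 0.317 -0.065  0.002] [ 0.448 -0.061  0.183]
```

View pics/w3.png

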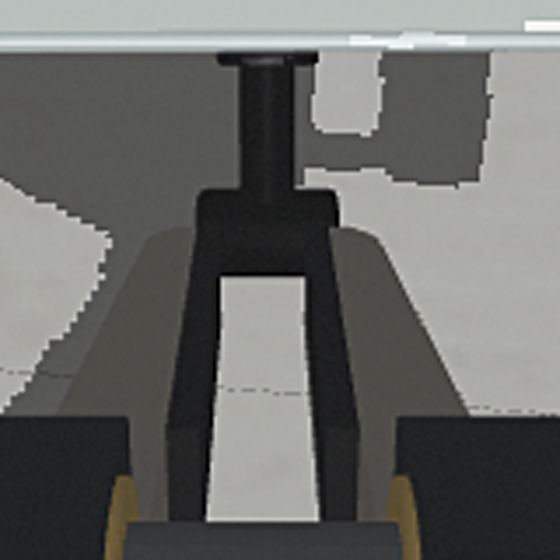

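View pics/s3.png

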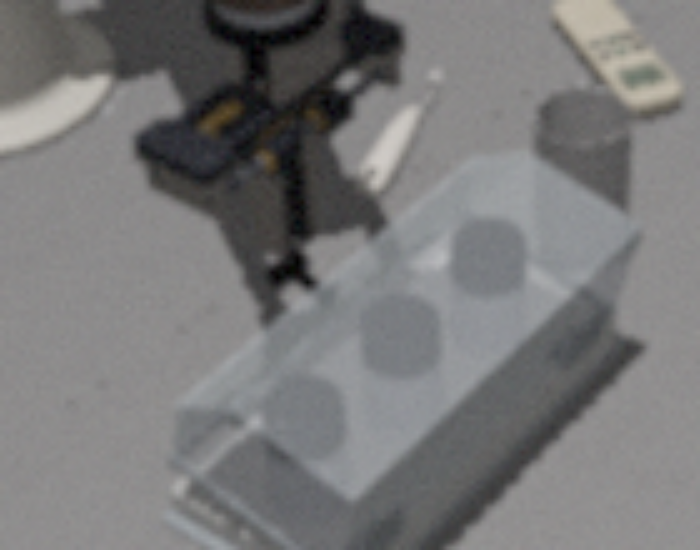

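```bash
python3 -m jog '{"dp":[[0,0,0],[0,0,0],[0,0,0],[0,0,0]],"twist":[[0,0,0],[0,0,0],[0,0,0],[0,0,0]]}' 50 25
python3 - <<'E'
from h import *
np.set_printoptions(precision=3,suppress=True,linewidth=180)
c=read_camera("wrist");W=cloud(c)
A=c["color"][160:320,160:350];cv2.imwrite("pics/w4.png",cv2.resize(A,None,fx=3.5,fy=3.5,interpolation=cv2.INTER_CUBIC)[:,:,::-1])
for v in range(190,260,6): print(v,*[W[v,u] for u in (212,220,228,240,256)])
E
```

```text
time: 5.32
eef_pos: [0.4446, -0.0701, 0.0789]
orientation: [1.143, 1.25, -1.143]
force: [0.2, 0.9, -0.1]
finger_gap: 0.0498
190 [ 0.438 -0.028  0.001] [ 0.439 -0.036  0.001] [ 0.439 -0.044  0.001] [ 0.44  -0.056  0.001] [ 0.47  -0.069  0.097]
196 [ 0.431 -0.028  0.001] [ 0.432 -0.036  0.001] [ 0.433 -0.044  0.001] [ 0.434 -0.056  0.   ] [ 0.466 -0.069  0.097]
202 [ 0.425 -0.028  0.001] [ 0.426 -0.037  0.001] [ 0.427 -0.045  0.001] [ 0.428 -0.057  0.002] [ 0.461 -0.07   0.098]
208 [ 0.418 -0.029  0.001] [ 0.42  -0.037  0.002] [ 0.42  -0.045  0.002] [ 0.421 -0.057  0.001] [ 0.458 -0.07   0.099]
214 [ 0.412 -0.029  0.001] [ 0.413 -0.037  0.002] [ 0.413 -0.045  0.   ] [ 0.451 -0.06   0.096] [ 0.454 -0.07   0.101]
220 [ 0.405 -0.029  0.001] [ 0.406 -0.038  0.002] [ 0.407 -0.046  0.001] [ 0.449 -0.06   0.102] [ 0.45  -0.071  0.102]
226 [ 0.453 -0.044  0.124] [ 0.399 -0.038  0.001] [ 0.4   -0.046  0.001] [ 0.446 -0.06   0.105] [ 0.447 -0.071  0.105]
232 [ 0.452 -0.045  0.131] [ 0.392 -0.038  0.001] [ 0.393 -0.047  0.001] [ 0.442 -0.061  0.106] [ 0.443 -0.071  0.105]
238 [ 0.448 -0.045  0.13 ] [ 0.386 -0.039  0.001] [ 0.386 -0.047  0.001] [ 0.436 -0.061  0.103] [ 0.437 -0.072  0.103]
244 [ 0.445 -0.045  0.132] [ 0.379 -0.039  0.001] [ 0.38  -0.048  0.001] [ 0.381 -0.06   0.001] [ 0.382 -0.077  0.   ]
250 [ 0.442 -0.046  0.133] [ 0.372 -0.039  0.001] [ 0.373 -0.048  0.002] [ 0.373 -0.061  0.001] [ 0.375 -0.078  0.002]
256 [ 0.438 -0.046  0.134] [ 0.364 -0.04   0.001] [ 0.365 -0.048  0.   ] [ 0.366 -0.061  0.001] [ 0.368 -0.079  0.001]
```

View pics/w4.png

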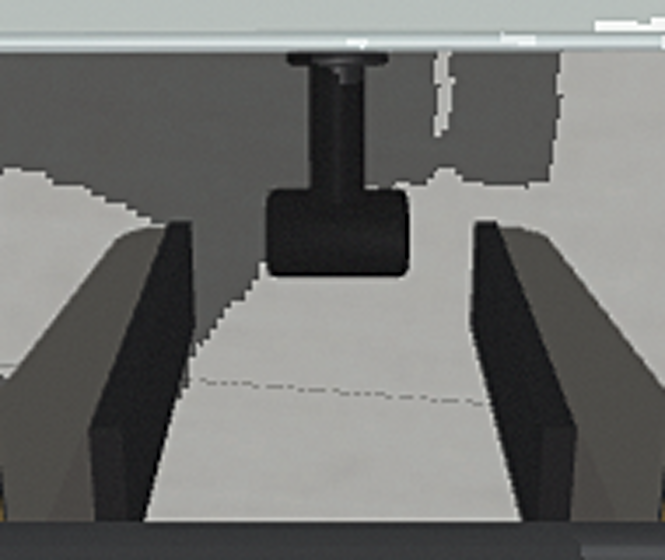

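```bash
python3 -m jog '{"dp":[[0,0,0],[0,0,0],[0,0,0],[0,0,0],[0,0,0],[0,0,0]],"twist":[[0,0,0],[0,0,0],[0,0,0],[0,0,0],[0,0,0],[0,0,0]]}' 0 25
python3 - <<'E'
from h import *
np.set_printoptions(precision=3,suppress=True,linewidth=180)
c=read_camera("wrist");W=cloud(c);print(get_obs()["finger_gap"])
A=c["color"][160:320,160:350];cv2.imwrite("pics/w5.png",cv2.resize(A,None,fx=3.5,fy=3.5,interpolation=cv2.INTER_CUBIC)[:,:,::-1])
E
```

```text
time: 6.12
eef_pos: [0.4446, -0.0701, 0.0789]
orientation: [1.143, 1.25, -1.143]
force: [-0.7, -0.7, -0.1]
finger_gap: 0.0008
0.00017121088939953144
```

View pics/w5.png

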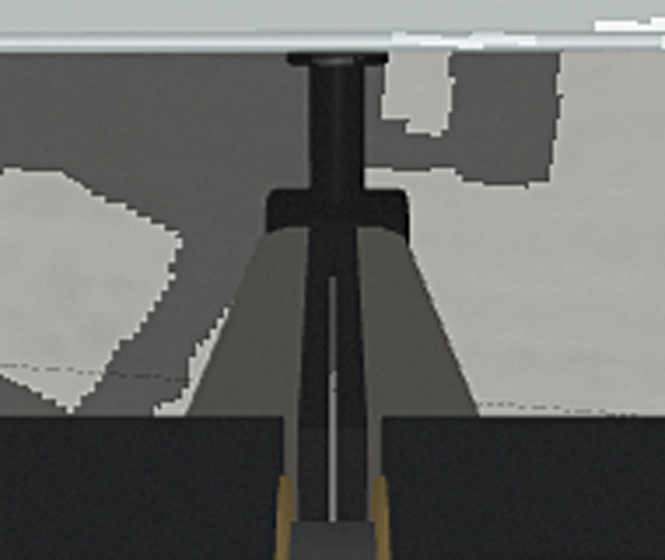

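Run:
```python
from h import *
np.set_printoptions(precision=3,suppress=True,linewidth=180)
o=get_obs();p=o["eef_pos"]
c=read_camera("scene");
u,v=proj(c,p);print("tcp",u,v);print("barrel",proj(c,[.4447,-.0703,.0977]),"tip .12",proj(c,[.4447,-.0703,.12]))
im=cv2.resize(c["color"][150:260,170:310],None,fx=5,fy=5,interpolation=cv2.INTER_CUBIC).copy()
for z,col in((p[2],(255,0,0)),(.0977,(0,255,0)),(.12,(255,255,0))):
    a,b=proj(c,[p[0],p[1],z]);cv2.circle(im,(int((a-170)*5+2),int((b-150)*5+2)),3,col,-1)
cv2.imwrite("pics/s4.png",im[:,:,::-1])
c=read_camera("wrist");W=cloud(c);d=c["z_map"]
M=R.from_rotvec(np.array(c["rvec"]).ravel()).as_matrix();print("cam",-M.T@np.array(c["tvec"]).ravel(),"axis",M[2])
m=(abs(W[...,0]-p[0])<.03)&(abs(W[...,1]-p[1])<.04)&(W[...,2]>.03)
for v in range(205,300,5):
    print(v,W[v,244],W[v,268],W[v,250])
```

```text
tcp 228.090004247099 207.27458129852482
barrel (np.float64(227.67406219186472), np.float64(203.06029917395932)) tip .12 (np.float64(227.18513405856643), np.float64(197.9120115745293))
cam [ 0.526 -0.063  0.29 ] axis [-0.285 -0.025 -0.958]
205 [ 0.425 -0.061  0.001] [ 0.427 -0.086  0.001] [ 0.459 -0.066  0.099]
210 [ 0.42  -0.062  0.002] [ 0.422 -0.086  0.001] [ 0.456 -0.066  0.099]
215 [ 0.451 -0.062  0.098] [ 0.453 -0.079  0.098] [ 0.452 -0.066  0.099]
220 [ 0.45  -0.063  0.103] [ 0.451 -0.079  0.102] [ 0.45  -0.067  0.102]
225 [ 0.454 -0.063  0.12 ] [ 0.455 -0.078  0.12 ] [ 0.455 -0.067  0.123]
230 [ 0.454 -0.063  0.128] [ 0.455 -0.077  0.127] [ 0.455 -0.067  0.13 ]
235 [ 0.454 -0.063  0.136] [ 0.456 -0.077  0.137] [ 0.455 -0.067  0.137]
240 [ 0.455 -0.064  0.144] [ 0.456 -0.077  0.143] [ 0.455 -0.067  0.144]
245 [ 0.455 -0.064  0.149] [ 0.456 -0.076  0.149] [ 0.455 -0.067  0.15 ]
250 [ 0.455 -0.064  0.154] [ 0.456 -0.076  0.155] [ 0.456 -0.067  0.156]
255 [ 0.455 -0.064  0.16 ] [ 0.456 -0.076  0.16 ] [ 0.455 -0.067  0.16 ]
260 [ 0.455 -0.064  0.165] [ 0.457 -0.075  0.166] [ 0.455 -0.067  0.165]
265 [ 0.456 -0.065  0.17 ] [ 0.456 -0.075  0.17 ] [ 0.456 -0.067  0.17 ]
270 [ 0.455 -0.065  0.174] [ 0.457 -0.075  0.175] [ 0.455 -0.067  0.174]
275 [ 0.456 -0.065  0.179] [ 0.457 -0.075  0.179] [ 0.455 -0.067  0.178]
280 [ 0.455 -0.065  0.182] [ 0.456 -0.075  0.182] [ 0.455 -0.067  0.181]
285 [ 0.455 -0.065  0.186] [ 0.457 -0.075  0.186] [ 0.454 -0.068  0.183]
290 [ 0.455 -0.065  0.189] [ 0.457 -0.074  0.19 ] [ 0.451 -0.068  0.183]
295 [ 0.453 -0.065  0.188] [ 0.457 -0.074  0.193] [ 0.45  -0.068  0.184]
```

View pics/s4.png

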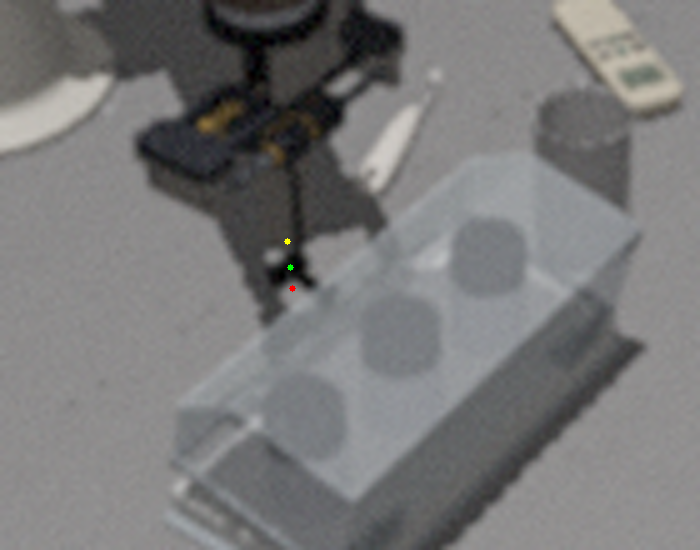

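Run:
```python
from h import *
np.set_printoptions(precision=3,suppress=True,linewidth=180)
c=read_camera("wrist");W=cloud(c);cv2.imwrite("pics/w6.png",c["color"][:,:,::-1])
for v in range(270,384,8):
    print(v,W[v,170],W[v,215],W[v,240],W[v,256],W[v,20])
```

```text
270 [0.342 0.014 0.   ] [ 0.347 -0.035  0.001] [ 0.455 -0.063  0.174] [ 0.455 -0.07   0.173] [0.328 0.177 0.002]
278 [0.332 0.014 0.001] [ 0.455 -0.053  0.181] [ 0.456 -0.063  0.182] [ 0.455 -0.07   0.18 ] [0.327 0.169 0.013]
286 [ 0.474 -0.044  0.217] [ 0.475 -0.056  0.217] [ 0.475 -0.063  0.215] [ 0.453 -0.07   0.182] [0.32  0.167 0.017]
294 [ 0.474 -0.045  0.221] [ 0.475 -0.057  0.22 ] [ 0.473 -0.064  0.216] [ 0.45  -0.07   0.183] [0.309 0.169 0.017]
302 [ 0.475 -0.046  0.224] [ 0.475 -0.057  0.223] [ 0.475 -0.064  0.223] [ 0.446 -0.071  0.183] [0.287 0.183 0.001]
310 [ 0.475 -0.047  0.228] [ 0.476 -0.058  0.228] [ 0.474 -0.064  0.225] [ 0.472 -0.068  0.221] [ 0.465 -0.003  0.22 ]
318 [ 0.475 -0.047  0.23 ] [ 0.476 -0.058  0.23 ] [ 0.473 -0.064  0.226] [ 0.471 -0.068  0.223] [ 0.466 -0.006  0.224]
326 [ 0.474 -0.048  0.232] [ 0.474 -0.058  0.231] [ 0.473 -0.064  0.228] [ 0.47  -0.068  0.225] [ 0.465 -0.007  0.225]
334 [ 0.472 -0.048  0.232] [ 0.473 -0.058  0.232] [ 0.47  -0.064  0.228] [ 0.468 -0.069  0.226] [ 0.462 -0.006  0.225]
342 [ 0.469 -0.048  0.231] [ 0.471 -0.059  0.232] [ 0.469 -0.065  0.229] [ 0.253 -0.089  0.   ] [nan nan nan]
350 [ 0.466 -0.048  0.231] [ 0.469 -0.059  0.232] [ 0.466 -0.065  0.23 ] [ 0.243 -0.09   0.002] [0.44  0.008 0.21 ]
358 [ 0.466 -0.048  0.233] [ 0.465 -0.059  0.232] [ 0.457 -0.065  0.223] [ 0.23  -0.091  0.001] [0.437 0.009 0.209]
366 [ 0.462 -0.048  0.232] [ 0.463 -0.059  0.232] [ 0.454 -0.065  0.223] [ 0.218 -0.092  0.001] [0.435 0.007 0.211]
374 [ 0.46  -0.048  0.232] [ 0.46  -0.059  0.232] [ 0.451 -0.065  0.223] [ 0.207 -0.093  0.002] [0.433 0.007 0.213]
382 [ 0.461 -0.049  0.235] [ 0.462 -0.059  0.235] [ 0.462 -0.065  0.235] [ 0.464 -0.069  0.236] [0.429 0.008 0.212]
```

View pics/w6.png

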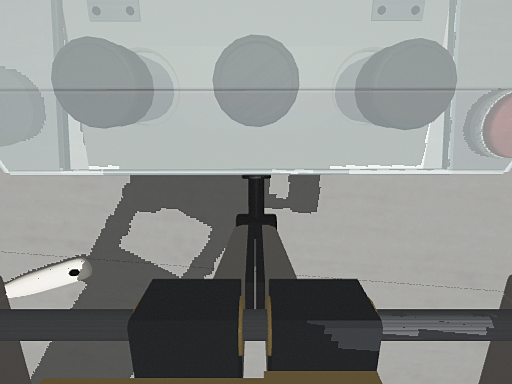

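The fingers shut completely without touching the barrel. Depth readings put the real fingertips at z ≈ 0.118, while the TCP reads 0.079. So the tool is about 39 mm shorter than reported, and I'll allow for that from here on. I'll reopen, descend 39 mm and pinch again.

```bash
python3 -m jog '{"dp":[[0,0,0],[0,0,0],[0,0,0],[0,0,0],[0.01,0,0],[0.03,0,0],[0.045,0,0],[0.052,0,0],[0.052,0,0]],"twist":[[0,0,0],[0,0,0],[0,0,0],[0,0,0],[0,0,0],[0,0,0],[0,0,0],[0,0,0],[0,0,0]]}' 55 25
python3 -m jog '{"dp":[[0,0,0],[0,0,0],[0,0,0],[0,0,0]],"twist":[[0,0,0],[0,0,0],[0,0,0],[0,0,0]]}' 15 25
python3 - <<'E'
from h import *
p,r=state(); p[2]-=.052*.75; save(p,r); print(p,get_obs()["finger_gap"])
c=read_camera("wrist");cv2.imwrite("pics/w7.png",c["color"][:,:,::-1])
E
```

```text
time: 7.45
eef_pos: [0.4441, -0.0699, 0.0393]
orientation: [1.143, 1.251, -1.144]
force: [-0.2, 0.1, -0.3]
finger_gap: 0.055
time: 7.95
eef_pos: [0.445, -0.0711, 0.0403]
orientation: [1.142, 1.248, -1.144]
force: [0.1, -4.1, -0.6]
finger_gap: 0.0279
[ 0.44466988 -0.07029506  0.040025  ] 0.027863070316565448
```

View pics/w7.png

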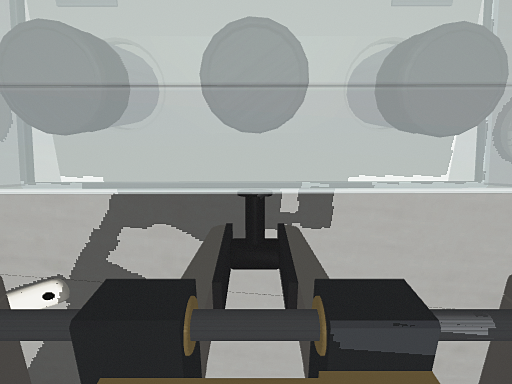

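The gap is 27.9 mm, so the barrel is gripped at its ends. Next I swing the hood along the arc.

```bash
python3 -m jog '{"dp":[[-0.0047,0.0018,0],[-0.0113,0.0046,0],[-0.0195,0.0084,0],[-0.029,0.0133,0],[-0.0397,0.0195,0],[-0.0511,0.0269,0],[-0.0629,0.0357,0],[-0.0748,0.0459,0],[-0.0866,0.0575,0],[-0.0979,0.0703,0],[-0.1084,0.0841,0],[-0.118,0.0989,0]],"twist":[[0,0,0],[0,0,0],[0,0,0],[0,0,0],[0,0,0],[0,0,0],[0,0,0],[0,0,0],[0,0,0],[0,0,0],[0,0,0],[0,0,0]]}'
python3 - <<'E'
from h import *
np.set_printoptions(precision=4,suppress=True)
p,r=state(); q=p+r.apply(np.array([-0.118,0.0989,0])*.75); save(q,r); o=get_obs();print(q,o["eef_pos"],o["force"],o["torque"],o["finger_gap"])
a0=.223
A=a0+(np.pi/2-a0)*(lambda s:(.7*(3*s**2-2*s**3)+.3*s))(np.arange(1,25)/24)
f=lambda a:np.array([.07-(.173*np.cos(a)-.024*np.sin(a)),.036+.173*np.sin(a)+.024*np.cos(a)])
P=[p+np.r_[XS*(f(a)-f(a0))[0],(f(a)-f(a0))[1]] for a in A]
print(rows(q,r,[(x,r) for x in P[12:]]))
c=read_camera("wrist");cv2.imwrite("pics/w8.png",c["color"][:,:,::-1])
E
```

```text
time: 9.5
eef_pos: [0.5164, -0.0645, 0.1277]
orientation: [1.14, 1.253, -1.148]
force: [-4.6, -6.7, -0.5]
finger_gap: 0.0276
[ 0.5186 -0.0637  0.1285] [ 0.5164 -0.0645  0.1277] [-4.6005 -6.7362 -0.5194] [-1.0441  0.9984  0.0107] 0.027603324330620262
{"dp":[[-0.0084,0.0155,-0.0],[-0.0156,0.0314,-0.0],[-0.0214,0.0474,-0.0],[-0.0259,0.0633,-0.0],[-0.0291,0.0787,-0.0],[-0.0312,0.0933,-0.0],[-0.0323,0.1068,-0.0],[-0.0327,0.1191,-0.0],[-0.0324,0.1299,-0.0],[-0.0318,0.1389,-0.0],[-0.0311,0.146,-0.0],[-0.0304,0.151,-0.0]],"twist":[[0.0,0.0,0.0],[0.0,0.0,0.0],[0.0,0.0,0.0],[0.0,0.0,0.0],[0.0,0.0,0.0],[0.0,0.0,0.0],[0.0,0.0,0.0],[0.0,0.0,0.0],[0.0,0.0,0.0],[0.0,0.0,0.0],[0.0,0.0,0.0],[0.0,0.0,0.0]]}
```

View pics/w8.png

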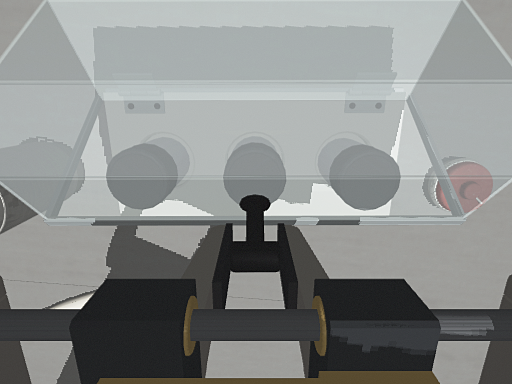

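```bash
python3 -m jog '{"dp":[[-0.0084,0.0155,0.001],[-0.0156,0.0314,0.002],[-0.0214,0.0474,0.003],[-0.0259,0.0633,0.003],[-0.0291,0.0787,0.003],[-0.0312,0.0933,0.003],[-0.0323,0.1068,0.003],[-0.0327,0.1191,0.003],[-0.0324,0.1299,0.003],[-0.0318,0.1389,0.003],[-0.0311,0.147,0.003],[-0.0304,0.153,0.003]],"twist":[[0,0,0],[0,0,0],[0,0,0],[0,0,0],[0,0,0],[0,0,0],[0,0,0],[0,0,0],[0,0,0],[0,0,0],[0,0,0],[0,0,0]]}'
cat > cov.py <<'E'
from h import *
def cover():
    c=read_camera("top");W=cloud(c);Q=W[...,:2]-C0;X=Q@XS;Y=Q@YS
    s=read_camera("scene");V=cloud(s);Q2=V[...,:2]-C0;X2=Q2@XS;Y2=Q2@YS
    for n,X,Y,Z in(("top",X,Y,W[...,2]),("scene",X2,Y2,V[...,2])):
        print(n,[(int(z*1000),round(float(np.median(X[m]))*1000,1),int(m.sum())) for z in np.arange(.05,.19,.015) for m in [(abs(Z-z)<.0075)&(abs(Y)<.14)&(X>.05)&(X<.25)] if m.sum()>3])
    return c,s
E
python3 - <<'E'
from cov import *
np.set_printoptions(precision=4,suppress=True)
p,r=state(); q=p+r.apply(np.array([-0.0304,0.153,0.003])*.75); save(q,r); o=get_obs();print(q,o["eef_pos"],o["force"],o["torque"],o["finger_gap"],st(.094,0,.209))
c,s=cover()
cv2.imwrite("pics/t9.png",cv2.resize(c["color"][85:225,205:350],None,fx=4,fy=4,interpolation=cv2.INTER_CUBIC)[:,:,::-1])
cv2.imwrite("pics/s9.png",cv2.resize(s["color"][140:270,170:330],None,fx=4,fy=4,interpolation=cv2.INTER_CUBIC)[:,:,::-1])
E
```

```text
time: 11.05
eef_pos: [0.6327, -0.0538, 0.152]
orientation: [1.145, 1.253, -1.142]
force: [-2.2, 2.9, 6.7]
finger_gap: 0.028
[ 0.633  -0.0557  0.1513] [ 0.6327 -0.0538  0.152 ] [-2.1928  2.8786  6.7163] [0.4913 0.6977 0.0005] 0.027977287493554458 [ 0.6311 -0.0536  0.209 ]
top [(50, 77.0, 98), (140, 144.4, 51), (155, 133.3, 44), (169, 85.3, 452), (185, 88.0, 110)]
scene [(50, 152.0, 162), (65, 151.4, 174), (80, 151.2, 182), (95, 150.9, 182), (110, 150.5, 184), (125, 150.2, 189), (140, 144.9, 430), (155, 132.6, 482), (169, 99.8, 1441), (185, 97.2, 31)]
```

View pics/s9.png

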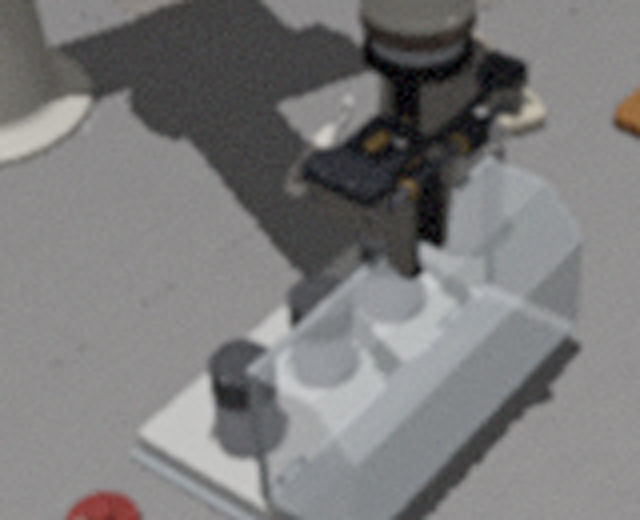

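```bash
cat >> cov.py <<'E'
def tilt():
    for cam in("scene","top","scene"):
        c=read_camera(cam);W=cloud(c);Q=W[...,:2]-C0;X=Q@XS;Y=Q@YS;Z=W[...,2]
        for nm,m,dep in(("rear",(Z>.045)&(Z<.125)&(abs(X-.15)<.012)&(abs(Y)<.13),0),("topface",(abs(Z-.17)<.012)&(X>.075)&(X<.115)&(abs(Y)<.13)&(abs(Y)>.06),1)):
            if m.sum()<40: continue
            x,y,z=X[m],Y[m],Z[m]
            A=np.c_[(z if dep==0 else x),y,np.ones(len(x))];b=(x if dep==0 else z);k=np.ones(len(b),bool)
            for _ in range(4):
                s=np.linalg.lstsq(A[k],b[k],rcond=None)[0];e=abs(b-A@s);k=e<2.5*max(np.median(e),.0005)
            print(cam,nm,k.sum(),"slope",s[0].round(4),"yslope",s[1].round(4),"at0",s[2].round(4), "mean",b[k].mean().round(4))
E
python3 - <<'E'
from cov import *
tilt()
E
```

```text
scene rear 792 slope -0.0221 yslope -0.0021 at0 0.1529 mean 0.151
scene topface 399 slope 0.0193 yslope 0.001 at0 0.1727 mean 0.1746
top topface 215 slope 0.0226 yslope -0.004 at0 0.1728 mean 0.1746
scene rear 784 slope -0.0252 yslope -0.0023 at0 0.1532 mean 0.1511
scene topface 390 slope 0.0242 yslope 0.0007 at0 0.1722 mean 0.1745
```

```bash
python3 -m jog '{"dp":[[0,0.002,-0.002],[0,0.004,-0.002],[0,0.0056,-0.002],[0,0.0056,-0.002]],"twist":[[0,0,0],[0,0,0],[0,0,0],[0,0,0]]}'
python3 - <<'E'
from cov import *
p,r=state(); q=p+r.apply(np.array([0,0.0056,-.002])*.75); save(q,r);o=get_obs();print(q,o["eef_pos"],o["force"])
tilt()
E
```

```text
time: 11.8
eef_pos: [0.6369, -0.0535, 0.1515]
orientation: [1.144, 1.25, -1.143]
force: [-2.5, 1.3, 5.4]
finger_gap: 0.0275
[ 0.63709519 -0.05385342  0.151325  ] [ 0.63693834 -0.05350054  0.15145912] [-2.51872802  1.28099916  5.39674946]
scene rear 768 slope -0.001 yslope -0.0029 at0 0.1522 mean 0.1521
scene topface 393 slope 0.0034 yslope 0.0026 at0 0.1737 mean 0.174
top topface 237 slope 0.0518 yslope -0.0009 at0 0.1695 mean 0.1742
scene rear 781 slope -0.002 yslope -0.0031 at0 0.1522 mean 0.1521
scene topface 370 slope 0.0127 yslope -0.0001 at0 0.1726 mean 0.1738
```

```bash
python3 -m jog '{"dp":[[0,0,0],[0,0,0],[0,0,0],[-0.01,0,0],[-0.035,0,0],[-0.07,0,0],[-0.1,0,0],[-0.12,-0.01,0],[-0.13,-0.04,0],[-0.13,-0.09,0],[-0.13,-0.14,0],[-0.13,-0.16,0]],"twist":[[0,0,0],[0,0,0],[0,0,0],[0,0,0],[0,0,0],[0,0,0],[0,0,0],[0,0,0],[0,0,0],[0,0,0],[0,0,0],[0,0,0]]}' 65
python3 - <<'E'
from cov import *
np.set_printoptions(precision=4,suppress=True)
p,r=state(); q=p+r.apply(np.array([-.13,-.16,0])*.75); save(q,r);o=get_obs();print(q,o["eef_pos"],o["force"])
tilt()
c=read_camera("wrist");cv2.imwrite("pics/w10.png",c["color"][:,:,::-1])
W=cloud(c)
Z=W[...,2];Q=W[...,:2]-C0;X=Q@XS;Y=Q@YS
for y0 in(-.095,0,.095):
    m=(abs(Z-.102)<.005)&(abs(X)<.045)&(abs(Y-y0)<.045)
    (cc,rr)=cv2.minEnclosingCircle((np.c_[W[m][:,:2]]*1000).astype(np.float32)) if m.sum()>5 else (0,0)
    print(y0,m.sum(),W[m].mean(0),cc,rr,np.median(Z[m]))
for q in recognise("wrist","tin_a"): print(q["conf"],w(c,q["centre"]))
E
```

```text
time: 13.45
eef_pos: [0.5157, -0.0644, 0.2494]
orientation: [1.144, 1.249, -1.144]
force: [0.0, 0.1, 0.1]
finger_gap: 0.0653
[ 0.5176 -0.0645  0.2488] [ 0.5157 -0.0644  0.2494] [0.0027 0.0503 0.1162]
scene rear 771 slope -0.0005 yslope -0.0024 at0 0.1521 mean 0.1521
scene topface 385 slope 0.0004 yslope 0.0015 at0 0.174 mean 0.174
top topface 224 slope 0.0056 yslope -0.0111 at0 0.1742 mean 0.1737
scene rear 800 slope -0.0032 yslope -0.0022 at0 0.1523 mean 0.152
scene topface 381 slope 0.0074 yslope 0.0019 at0 0.1733 mean 0.174
-0.095 1429 [ 0.5449 -0.1557  0.1018] (544.4771118164062, -156.40255737304688) 26.20240020751953 0.10180375963852083
0 1413 [ 0.5385 -0.0624  0.1018] (537.673583984375, -62.50350570678711) 26.087682723999023 0.10180871450090102
0.095 1429 [0.5293 0.0325 0.1018] (528.6629638671875, 33.08628845214844) 26.18284034729004 0.10178189675209437
0.88 [ 0.5482 -0.1477  0.1006]
0.77 [ 0.5379 -0.0598  0.105 ]
0.61 [0.5326 0.0317 0.0979]
```

View pics/w10.png

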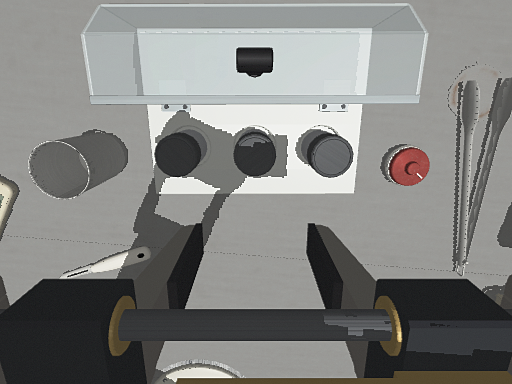

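```bash
cat >> h.py <<'E'
def mv(segs,r1=None,commit=True):
    """segs: list of (pos,n). min-jerk each; prints rows"""
    p,r=state(); r1=r1 or r; tg=[];q=p
    for g,n in segs:
        g=np.array(g)
        for k in ease(n): tg.append((q+(g-q)*k,r1))
        q=g
    print(len(tg)); 
    for i in range(0,len(tg),12):
        print(rows(p,r,tg[i:i+12])); p,r=tg[min(i+11,len(tg)-1)]
    save(*tg[-1])
E
python3 - <<'E'
from h import *
mv([([.5377,-.0625,.13],5),([.5377,-.0625,.011],7)])
E
```

```text
12
{"dp":[[0.0092,0.0016,-0.0],[0.0503,0.0086,-0.0001],[0.1081,0.0184,-0.0002],[0.1493,0.0254,-0.0003],[0.1584,0.027,-0.0003],[0.1621,0.027,-0.0003],[0.1814,0.027,-0.0003],[0.2168,0.027,-0.0003],[0.2587,0.027,-0.0003],[0.2941,0.027,-0.0003],[0.3134,0.027,-0.0003],[0.3171,0.027,-0.0003]],"twist":[[0.0,0.0,0.0],[0.0,0.0,0.0],[0.0,0.0,0.0],[0.0,0.0,0.0],[0.0,0.0,0.0],[0.0,0.0,0.0],[0.0,0.0,0.0],[0.0,0.0,0.0],[0.0,0.0,0.0],[0.0,0.0,0.0],[0.0,0.0,0.0],[0.0,0.0,0.0]]}
```

```bash
python3 -m jog '{"dp":[[0.0092,0.0016,0],[0.0503,0.0086,0],[0.1081,0.0184,0],[0.1493,0.0254,0],[0.1584,0.027,0],[0.1621,0.027,0],[0.1814,0.027,0],[0.2168,0.027,0],[0.2587,0.027,0],[0.2941,0.027,0],[0.3134,0.027,0],[0.3171,0.027,0]],"twist":[[0,0,0],[0,0,0],[0,0,0],[0,0,0],[0,0,0],[0,0,0],[0,0,0],[0,0,0],[0,0,0],[0,0,0],[0,0,0],[0,0,0]]}' 72 40
python3 - <<'E'
from h import *
np.set_printoptions(precision=4,suppress=True)
F=[]
for i in range(4):
    c=read_camera("wrist"); F.append(get_obs()["force"])
print(np.mean(F,0),np.std(F,0),get_obs()["eef_pos"],get_obs()["finger_gap"])
cv2.imwrite("pics/w11.png",c["color"][:,:,::-1])
E
```

```text
time: 15.2
eef_pos: [0.5374, -0.0625, 0.0104]
orientation: [1.143, 1.251, -1.144]
force: [-0.1, 0.2, -0.2]
finger_gap: 0.0724
[0.203  0.0192 0.0822] [0.3137 0.4125 0.6253] [ 0.5387 -0.0629  0.0121] 0.07203206375542119
```

View pics/w11.png

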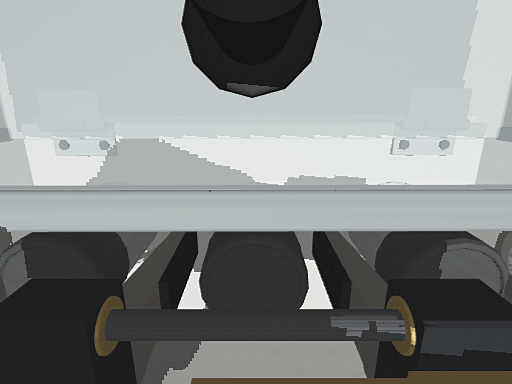

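The fingers straddle the middle tin (255,275), with no contact force. Next I grip it and lift.

```bash
python3 -m jog '{"dp":[[0,0,0],[0,0,0],[0,0,0],[0,0,0],[-0.003,0,0],[-0.01,0,0],[-0.03,0,0],[-0.055,0,0],[-0.08,0,0],[-0.095,0,0],[-0.1,0,0],[-0.1,0,0]],"twist":[[0,0,0],[0,0,0],[0,0,0],[0,0,0],[0,0,0],[0,0,0],[0,0,0],[0,0,0],[0,0,0],[0,0,0],[0,0,0],[0,0,0]]}' 40 40
cat > heft.py <<'E'
from h import *
np.set_printoptions(precision=4,suppress=True)
F=[];E=[]
for i in range(12):
    c=read_camera("wrist");o=get_obs(); F.append(o["force"]);E.append(o["effort"])
print(np.mean(F,0),np.std(F,0)/12**.5,o["eef_pos"],o["finger_gap"],o["time"]);print(np.mean(E,0),np.std(E,0))
s=read_camera("scene");cv2.imwrite("pics/heft%d.png"%int(o["time"]*10),cv2.resize(s["color"][140:270,170:330],None,fx=4,fy=4,interpolation=cv2.INTER_CUBIC)[:,:,::-1])
E
python3 heft.py; ls pics
```

```text
time: 16.9
eef_pos: [0.5375, -0.0625, 0.0858]
orientation: [1.143, 1.25, -1.144]
force: [0.5, 0.5, -3.3]
finger_gap: 0.0518
[-0.0291 -0.1411 -2.7486] [0.1136 0.0829 0.082 ] [ 0.5376 -0.0626  0.0858] 0.051669655914359534 17.5
[  0.0016 -37.9741 -31.461    0.0414  -0.0591  -0.    ] [0.0019 0.1973 0.1545 0.0004 0.0052 0.0001]
a1.png
b1.png
heft175.png
s3.png
s4.png
s9.png
scene0.png
t3.png
t9.png
top0.png
w1.png
w10.png
w11.png
w2.png
w3.png
w4.png
w5.png
w6.png
w7.png
w8.png
wrist0.png
```

View pics/heft175.png

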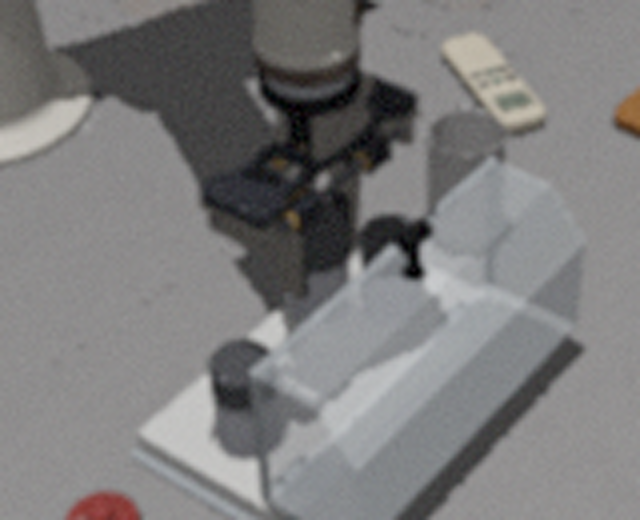

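The middle tin weighs 2.75 N, about 0.28 kg. I'll put it back in its well.

```bash
python3 -m jog '{"dp":[[0.004,0,0],[0.018,0,0],[0.042,0,0],[0.068,0,0],[0.086,0,0],[0.096,0,0],[0.1,0,0],[0.1,0,0]],"twist":[[0,0,0],[0,0,0],[0,0,0],[0,0,0],[0,0,0],[0,0,0],[0,0,0],[0,0,0]]}'
python3 - <<'E'
from h import *
o=get_obs();print(o["force"],o["finger_gap"])
p,r=state();print(p)
mv([(p,3),([.5377,-.0625,.1],6),([.5445,-.1564,.1],5),([.5445,-.1564,.011],7)])
E
```

```text
time: 18.55
eef_pos: [0.5383, -0.0627, 0.0114]
orientation: [1.144, 1.249, -1.143]
force: [0.5, 0.2, -3.2]
finger_gap: 0.0512
[ 0.45306173  0.19236478 -3.2363896 ] 0.05121921479942113
[ 0.5377 -0.0625  0.011 ]
21
{"dp":[[0.0,0.0,0.0],[0.0,0.0,0.0],[0.0,0.0,0.0],[-0.0042,0.0,0.0],[-0.0249,0.0,0.0],[-0.0593,0.0,0.0],[-0.0938,0.0,0.0],[-0.1145,0.0,0.0],[-0.1187,0.0,0.0],[-0.1187,-0.0001,0.0073],[-0.1187,-0.0007,0.0398],[-0.1187,-0.0014,0.0857]],"twist":[[0.0,0.0,0.0],[0.0,0.0,0.0],[0.0,0.0,0.0],[0.0,0.0,0.0],[0.0,0.0,0.0],[0.0,0.0,0.0],[0.0,0.0,0.0],[0.0,0.0,0.0],[0.0,0.0,0.0],[0.0,0.0,0.0],[0.0,0.0,0.0],[0.0,0.0,0.0]]}
{"dp":[[0.0,-0.0005,0.0326],[0.0,-0.0007,0.0398],[0.0028,-0.0007,0.0398],[0.0172,-0.0007,0.0398],[0.0437,-0.0007,0.0398],[0.075,-0.0007,0.0398],[0.1015,-0.0007,0.0398],[0.1159,-0.0007,0.0398],[0.1187,-0.0007,0.0398]],"twist":[[0.0,0.0,0.0],[0.0,0.0,0.0],[0.0,0.0,0.0],[0.0,0.0,0.0],[0.0,0.0,0.0],[0.0,0.0,0.0],[0.0,0.0,0.0],[0.0,0.0,0.0],[0.0,0.0,0.0]]}
```

```bash
python3 -m jog '{"dp":[[0.0015,0,0],[0.0015,0,0]],"twist":[[0,0,0],[0,0,0]]}'
python3 -m jog '{"dp":[[-0.0015,0,0],[-0.0015,0,0],[-0.0015,0,0],[-0.0057,0,0],[-0.0264,0,0],[-0.0608,0,0],[-0.0953,0,0],[-0.116,0,0],[-0.1202,0,0],[-0.1202,0,0.0073],[-0.1202,-0.0007,0.0398],[-0.1202,-0.0014,0.0857]],"twist":[[0,0,0],[0,0,0],[0,0,0],[0,0,0],[0,0,0],[0,0,0],[0,0,0],[0,0,0],[0,0,0],[0,0,0],[0,0,0],[0,0,0]]}' 72
python3 -m jog '{"dp":[[0,-0.0005,0.0326],[0,-0.0007,0.0398],[0,-0.0007,0.0398]],"twist":[[0,0,0],[0,0,0],[0,0,0]]}'
cat > chk.py <<'E'
from h import *
np.set_printoptions(precision=4,suppress=True)
o=get_obs();print(o["time"],o["finger_gap"],o["force"],o["eef_pos"])
c=read_camera("top");W=cloud(c);Z=W[...,2];Q=W[...,:2]-C0;X=Q@XS;Y=Q@YS
for n,c in(("top",c),("wrist",read_camera("wrist"))):
  W=cloud(c);Z=W[...,2];Q=W[...,:2]-C0;X=Q@XS;Y=Q@YS
  for y0 in(-.095,0,.095):
    m=(abs(Z-.102)<.006)&(abs(X)<.045)&(abs(Y-y0)<.045)
    if m.sum()>50:
        cc,rr=cv2.minEnclosingCircle((W[m][:,:2]*1000).astype(np.float32)); print(n,y0,m.sum(),np.round(cc,1),round(rr,1),np.median(Z[m]))
cv2.imwrite("pics/chk%d.png"%int(o["time"]*10),c["color"][:,:,::-1]);print("pics/chk%d.png"%int(o["time"]*10))
E
python3 chk.py
```

```text
time: 18.8
eef_pos: [0.5385, -0.0628, 0.0113]
orientation: [1.144, 1.249, -1.143]
force: [-3.5, 1.4, 5.3]
finger_gap: 0.0516
time: 20.3
eef_pos: [0.5414, -0.1267, 0.0985]
orientation: [1.142, 1.253, -1.143]
force: [1.1, 0.0, 0.3]
finger_gap: 0.0719
time: 20.68
eef_pos: [0.5439, -0.156, 0.0991]
orientation: [1.144, 1.252, -1.144]
force: [-0.5, 0.9, -0.5]
finger_gap: 0.0716
20.675 0.07155885676313427 [-0.4619  0.8956 -0.4809] [ 0.5439 -0.156   0.0991]
top 0 144 [537.1 -61.7] 26.4 0.10154429514432314
top 0.095 143 [526.1  34.2] 26.3 0.1019273644882164
wrist -0.095 3534 [ 544.5 -156.5] 26.1 0.10180135532306442
wrist 0 3652 [538.7 -63.2] 26.1 0.10172853859716759
wrist 0.095 2190 [528.8  30.3] 26.0 0.10156742144557133
pics/chk206.png
```

The middle tin is back in place and upright, with its lid at z = 0.1017. Next is the right tin.

```bash
python3 -m jog '{"dp":[[0.0028,0,0],[0.0172,0,0],[0.0437,0,0],[0.075,0,0],[0.1015,0,0],[0.1159,0,0],[0.1187,0,0],[0.1187,0,0]],"twist":[[0,0,0],[0,0,0],[0,0,0],[0,0,0],[0,0,0],[0,0,0],[0,0,0],[0,0,0]]}'
python3 -m jog '{"dp":[[0,0,0],[0,0,0],[0,0,0],[0,0,0],[-0.003,0,0],[-0.01,0,0],[-0.03,0,0],[-0.055,0,0],[-0.08,0,0],[-0.095,0,0],[-0.1,0,0],[-0.1,0,0]],"twist":[[0,0,0],[0,0,0],[0,0,0],[0,0,0],[0,0,0],[0,0,0],[0,0,0],[0,0,0],[0,0,0],[0,0,0],[0,0,0],[0,0,0]]}' 40 40
python3 heft.py
```

```text
time: 21.78
eef_pos: [0.5449, -0.1566, 0.0114]
orientation: [1.143, 1.249, -1.143]
force: [0.1, -1.2, -0.3]
finger_gap: 0.072
time: 23.28
eef_pos: [0.5443, -0.1564, 0.0858]
orientation: [1.143, 1.25, -1.144]
force: [0.4, -0.4, -5.8]
finger_gap: 0.0515
[-0.0947  0.1742 -5.4951] [0.1035 0.1611 0.1307] [ 0.5444 -0.1564  0.0858] 0.05138299044590056 23.875
[  0.0015 -42.1564 -32.8912   0.0476  -0.0477  -0.    ] [0.0018 0.2218 0.1731 0.0005 0.0078 0.0001]
```

The right tin weighs 5.5 N, about 0.56 kg. I'll put it back and heft the left one.

```bash
python3 -m jog '{"dp":[[0.004,0,0],[0.018,0,0],[0.042,0,0],[0.068,0,0],[0.086,0,0],[0.096,0,0],[0.1,0,0],[0.1015,0,0],[0.1015,0,0]],"twist":[[0,0,0],[0,0,0],[0,0,0],[0,0,0],[0,0,0],[0,0,0],[0,0,0],[0,0,0],[0,0,0]]}'
python3 - <<'E'
from h import *
o=get_obs();print(o["force"],o["finger_gap"])
p,r=state();print(p); p[2]-=.0015*.75; save(p,r)
mv([(p,3),([.5445,-.1564,.1],6),([.5287,.0325,.1],7),([.5287,.0325,.011],7)])
E
```

```text
time: 25.05
eef_pos: [0.5442, -0.1562, 0.0115]
orientation: [1.143, 1.251, -1.144]
force: [-6.7, 2.2, 5.3]
finger_gap: 0.0511
[-6.66598078  2.2059047   5.32678159] 0.0511303792838725
[ 0.5445 -0.1564  0.011 ]
23
{"dp":[[0.0,0.0,0.0],[0.0,0.0,0.0],[0.0,0.0,0.0],[-0.0043,0.0,0.0],[-0.0252,0.0,0.0],[-0.0601,0.0,0.0],[-0.0949,0.0,0.0],[-0.1159,0.0,0.0],[-0.1202,0.0,0.0],[-0.1202,0.0,-0.0059],[-0.1202,0.0002,-0.0366],[-0.1202,0.0005,-0.093]],"twist":[[0.0,0.0,0.0],[0.0,0.0,0.0],[0.0,0.0,0.0],[0.0,0.0,0.0],[0.0,0.0,0.0],[0.0,0.0,0.0],[0.0,0.0,0.0],[0.0,0.0,0.0],[0.0,0.0,0.0],[0.0,0.0,0.0],[0.0,0.0,0.0],[0.0,0.0,0.0]]}
{"dp":[[0.0,0.0004,-0.0668],[0.0,0.0007,-0.1232],[0.0,0.0009,-0.1539],[0.0,0.0009,-0.1598],[0.0028,0.0009,-0.1598],[0.0172,0.0009,-0.1598],[0.0437,0.0009,-0.1598],[0.075,0.0009,-0.1598],[0.1015,0.0009,-0.1598],[0.1159,0.0009,-0.1598],[0.1187,0.0009,-0.1598]],"twist":[[0.0,0.0,0.0],[0.0,0.0,0.0],[0.0,0.0,0.0],[0.0,0.0,0.0],[0.0,0.0,0.0],[0.0,0.0,0.0],[0.0,0.0,0.0],[0.0,0.0,0.0],[0.0,0.0,0.0],[0.0,0.0,0.0],[0.0,0.0,0.0]]}
```

```bash
python3 -m jog '{"dp":[[0,0,0],[0,0,0],[0,0,0],[-0.0043,0,0],[-0.0252,0,0],[-0.0601,0,0],[-0.0949,0,0],[-0.1159,0,0],[-0.1202,0,0],[-0.1202,0,-0.0059],[-0.1202,0.0002,-0.0366],[-0.1202,0.0005,-0.093]],"twist":[[0,0,0],[0,0,0],[0,0,0],[0,0,0],[0,0,0],[0,0,0],[0,0,0],[0,0,0],[0,0,0],[0,0,0],[0,0,0],[0,0,0]]}' 72
python3 -m jog '{"dp":[[0,0.0004,-0.0668],[0,0.0007,-0.1232],[0,0.0009,-0.1539],[0,0.0009,-0.1598],[0,0.0009,-0.1598]],"twist":[[0,0,0],[0,0,0],[0,0,0],[0,0,0],[0,0,0]]}'
python3 chk.py
```

```text
time: 26.55
eef_pos: [0.5377, -0.0855, 0.0988]
orientation: [1.145, 1.251, -1.145]
force: [0.5, 1.6, 0.6]
finger_gap: 0.0718
time: 27.18
eef_pos: [0.5281, 0.0328, 0.0994]
orientation: [1.142, 1.251, -1.144]
force: [-0.7, -1.3, 0.9]
finger_gap: 0.072
27.175 0.07195553813358042 [-0.6892 -1.3306  0.9171] [0.5281 0.0328 0.0994]
top -0.095 143 [ 540.  -154.7] 27.0 0.10182876700660148
wrist -0.095 2426 [ 543.5 -153.8] 25.8 0.10169839161075937
wrist 0 3643 [538.4 -62.3] 26.1 0.10178361829796007
wrist 0.095 3527 [528.4  33.2] 26.2 0.10176153024724284
pics/chk271.png
```

```bash
python3 -m jog '{"dp":[[0.0028,0,0],[0.0172,0,0],[0.0437,0,0],[0.075,0,0],[0.1015,0,0],[0.1159,0,0],[0.1187,0,0],[0.1187,0,0]],"twist":[[0,0,0],[0,0,0],[0,0,0],[0,0,0],[0,0,0],[0,0,0],[0,0,0],[0,0,0]]}'
python3 -m jog '{"dp":[[0,0,0],[0,0,0],[0,0,0],[0,0,0],[-0.003,0,0],[-0.01,0,0],[-0.03,0,0],[-0.055,0,0],[-0.08,0,0],[-0.095,0,0],[-0.1,0,0],[-0.1,0,0]],"twist":[[0,0,0],[0,0,0],[0,0,0],[0,0,0],[0,0,0],[0,0,0],[0,0,0],[0,0,0],[0,0,0],[0,0,0],[0,0,0],[0,0,0]]}' 40 40
python3 heft.py
```

```text
time: 28.28
eef_pos: [0.5291, 0.0324, 0.0113]
orientation: [1.144, 1.249, -1.143]
force: [-0.7, -0.2, 0.2]
finger_gap: 0.0718
time: 29.78
eef_pos: [0.5285, 0.0325, 0.0857]
orientation: [1.143, 1.25, -1.144]
force: [-0.1, 0.2, -2.3]
finger_gap: 0.0513
[-0.1161  0.0411 -2.4302] [0.094  0.1278 0.1689] [0.5286 0.0325 0.0858] 0.05163754085274937 30.375
[  0.0013 -36.5484 -31.2437   0.0306  -0.065   -0.    ] [0.0016 0.1834 0.1448 0.0003 0.0048 0.0001]
```

View pics/chk271.png

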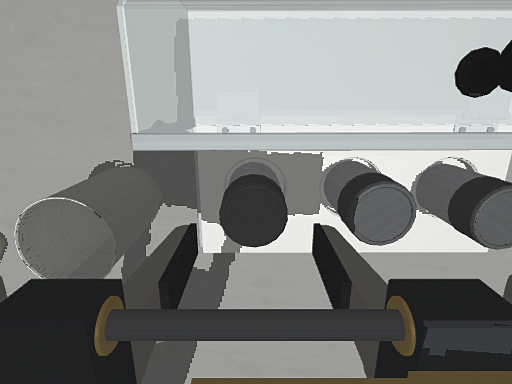

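The left tin weighs 2.43 N, so the right tin at 5.5 N is clearly the heaviest. I'll return the left tin and go back for the right one.

```bash
python3 -m jog '{"dp":[[0.004,0,0],[0.018,0,0],[0.042,0,0],[0.068,0,0],[0.086,0,0],[0.096,0,0],[0.1,0,0],[0.1015,0,0],[0.1015,0,0]],"twist":[[0,0,0],[0,0,0],[0,0,0],[0,0,0],[0,0,0],[0,0,0],[0,0,0],[0,0,0],[0,0,0]]}'
python3 - <<'E'
from h import *
o=get_obs();print(o["force"],o["finger_gap"])
p,r=state();print(p); p[2]-=.0015*.75; save(p,r)
mv([(p,3),([.5287,.0325,.1],6),([.5445,-.156,.1],7),([.5445,-.156,.011],7)])
E
```

```text
time: 31.55
eef_pos: [0.5281, 0.0326, 0.0115]
orientation: [1.142, 1.252, -1.145]
force: [-8.0, -0.4, 11.9]
finger_gap: 0.0518
[-8.00369908 -0.39657416 11.85637256] 0.05180468919655018
[0.5287 0.0325 0.011 ]
23
{"dp":[[0.0,0.0,0.0],[0.0,0.0,0.0],[0.0,0.0,0.0],[-0.0043,0.0,0.0],[-0.0252,0.0,0.0],[-0.0601,0.0,0.0],[-0.0949,0.0,0.0],[-0.1159,0.0,0.0],[-0.1202,0.0,0.0],[-0.1202,-0.0,0.0059],[-0.1202,-0.0002,0.0365],[-0.1202,-0.0005,0.0928]],"twist":[[0.0,0.0,0.0],[0.0,0.0,0.0],[0.0,0.0,0.0],[0.0,0.0,0.0],[0.0,0.0,0.0],[0.0,0.0,0.0],[0.0,0.0,0.0],[0.0,0.0,0.0],[0.0,0.0,0.0],[0.0,0.0,0.0],[0.0,0.0,0.0],[0.0,0.0,0.0]]}
{"dp":[[0.0,-0.0004,0.0666],[0.0,-0.0007,0.1229],[0.0,-0.0008,0.1536],[0.0,-0.0009,0.1594],[0.0028,-0.0009,0.1594],[0.0172,-0.0009,0.1594],[0.0437,-0.0009,0.1594],[0.075,-0.0009,0.1594],[0.1015,-0.0009,0.1594],[0.1159,-0.0009,0.1594],[0.1187,-0.0009,0.1594]],"twist":[[0.0,0.0,0.0],[0.0,0.0,0.0],[0.0,0.0,0.0],[0.0,0.0,0.0],[0.0,0.0,0.0],[0.0,0.0,0.0],[0.0,0.0,0.0],[0.0,0.0,0.0],[0.0,0.0,0.0],[0.0,0.0,0.0],[0.0,0.0,0.0]]}
```

```bash
python3 -m jog '{"dp":[[0,0,0],[0,0,0],[0,0,0],[-0.0043,0,0],[-0.0252,0,0],[-0.0601,0,0],[-0.0949,0,0],[-0.1159,0,0],[-0.1202,0,0],[-0.1202,0,0.0059],[-0.1202,-0.0002,0.0365],[-0.1202,-0.0005,0.0928]],"twist":[[0,0,0],[0,0,0],[0,0,0],[0,0,0],[0,0,0],[0,0,0],[0,0,0],[0,0,0],[0,0,0],[0,0,0],[0,0,0],[0,0,0]]}' 72
python3 -m jog '{"dp":[[0,-0.0004,0.0666],[0,-0.0007,0.1229],[0,-0.0008,0.1536],[0,-0.0009,0.1594],[0,-0.0009,0.1594]],"twist":[[0,0,0],[0,0,0],[0,0,0],[0,0,0],[0,0,0]]}'
python3 chk.py
```

```text
time: 33.05
eef_pos: [0.5335, -0.0367, 0.0985]
orientation: [1.141, 1.253, -1.143]
force: [-0.1, -0.5, -0.5]
finger_gap: 0.0721
time: 33.67
eef_pos: [0.5441, -0.1549, 0.0994]
orientation: [1.143, 1.252, -1.143]
force: [-0.7, 0.5, 0.2]
finger_gap: 0.0721
33.675 0.07205702607094569 [-0.6564  0.4546  0.1783] [ 0.5441 -0.1549  0.0994]
top 0 136 [537.  -61.9] 26.7 0.10165413716754809
top 0.095 152 [525.3  34.1] 26.3 0.10193894395159009
wrist -0.095 3525 [ 543.6 -156.2] 26.1 0.10177386674162973
wrist 0 3641 [538.6 -63.3] 26.1 0.10171959400683998
wrist 0.095 2366 [527.6  31.5] 26.2 0.10159826330650454
pics/chk336.png
```

```bash
python3 -m jog '{"dp":[[0.0028,0,0],[0.0172,0,0],[0.0437,0,0],[0.075,0,0],[0.1015,0,0],[0.1159,0,0],[0.1187,0,0],[0.1187,0,0]],"twist":[[0,0,0],[0,0,0],[0,0,0],[0,0,0],[0,0,0],[0,0,0],[0,0,0],[0,0,0]]}'
python3 -m jog '{"dp":[[0,0,0],[0,0,0],[0,0,0],[0,0,0],[-0.003,0,0],[-0.012,0,0],[-0.03,0,0],[-0.055,0,0],[-0.08,0,0],[-0.105,0,0],[-0.13,0,0],[-0.155,0,0]],"twist":[[0,0,0],[0,0,0],[0,0,0],[0,0,0],[0,0,0],[0,0,0],[0,0,0],[0,0,0],[0,0,0],[0,0,0],[0,0,0],[0,0,0]]}' 40 45
python3 -m jog '{"dp":[[-0.025,0,0],[-0.05,0,0],[-0.075,0,0],[-0.095,-0.005,0],[-0.107,-0.012,0],[-0.112,-0.02,0],[-0.113,-0.027,0],[-0.113,-0.03,0],[-0.113,-0.03,0],[-0.113,-0.03,0],[-0.113,-0.03,0]],"twist":[[0,0,0],[0,0,0],[0,0,0],[0,0,0],[0,0,0],[0,0,0],[0,0,0],[0,0,0],[0,0,0],[0,0,0],[0,0,0]]}'
python3 heft.py
python3 - <<'E'
from cov import *
tilt()
s=read_camera("scene");W=cloud(s);e=get_obs()["eef_pos"];cv2.imwrite("pics/fs.png",cv2.resize(s["color"][100:270,130:330],None,fx=4,fy=3.5,interpolation=cv2.INTER_CUBIC)[:,:,::-1])
print("tin bottom expected",e[2]+.039-.048+.014)
m=(np.hypot(W[...,0]-e[0],W[...,1]-e[1])<.03)&(W[...,2]>.1)&(W[...,2]<.5)
v,u=np.nonzero(m)
print(m.sum(),np.percentile(W[m][:,2],[1,5,50]) if m.any() else'')
t=read_camera("top");W=cloud(t);Z=W[...,2]
Q=W[...,:2]-C0;X=Q@XS;Y=Q@YS
for y0 in(-.095,0,.095):
    m=(abs(Z-.102)<.006)&(abs(X)<.045)&(abs(Y-y0)<.045);print(y0,m.sum(),W[m].mean(0) if m.any() else'')
cv2.imwrite("pics/ft.png",cv2.resize(t["color"][85:225,205:350],None,fx=4,fy=4,interpolation=cv2.INTER_CUBIC)[:,:,::-1])
for n in("timer","tumbler","peeler","tongs","probe"):
    for cam,c in(("scene",s),("top",t)):
        q=recognise(cam,n)
        print(n,cam,[(k["conf"],w(c,k["centre"]).round(3)) for k in q[:2]])
E
```

```text
time: 34.78
eef_pos: [0.5449, -0.1562, 0.0114]
orientation: [1.143, 1.249, -1.143]
force: [0.3, -0.5, 0.6]
finger_gap: 0.0719
time: 36.28
eef_pos: [0.5444, -0.156, 0.1285]
orientation: [1.143, 1.25, -1.143]
force: [-0.3, -0.8, -6.4]
finger_gap: 0.0515
time: 37.65
eef_pos: [0.522, -0.1579, 0.2117]
orientation: [1.143, 1.25, -1.143]
force: [-0.3, 0.4, -5.5]
finger_gap: 0.0513
[ 0.132   0.0828 -5.4979] [0.1408 0.1141 0.0643] [ 0.522  -0.158   0.2118] 0.05154946978500234 38.25
[  0.0006 -38.0807 -35.6352   0.0488  -0.0441   0.    ] [0.0042 0.0042 0.0087 0.0003 0.0006 0.    ]
scene rear 781 slope -0.0035 yslope -0.0026 at0 0.1523 mean 0.152
scene topface 361 slope 0.0013 yslope 0.0001 at0 0.1738 mean 0.174
top topface 378 slope 0.0206 yslope 0.001 at0 0.172 mean 0.174
scene rear 791 slope -0.004 yslope -0.0026 at0 0.1524 mean 0.1521
scene topface 368 slope 0.0079 yslope 0.0016 at0 0.1732 mean 0.1739
tin bottom expected 0.21687349792378713
902 [0.2192325  0.22642874 0.30364807]
-0.095 0 
0 145 [ 0.53669985 -0.06113162  0.10161058]
0.095 143 [0.525152   0.03449977 0.10182444]
timer scene [(0.68, array([ 0.536, -0.303,  0.029])), (0.41, array([ 0.668, -0.094,  0.15 ]))]
timer top []
tumbler scene [(0.75, array([0.5  , 0.164, 0.099]))]
tumbler top [(0.89, array([0.518, 0.159, 0.049]))]
peeler scene [(0.68, array([0.323, 0.143, 0.019]))]
peeler top [(0.64, array([0.321, 0.159, 0.01 ]))]
tongs scene [(0.82, array([ 0.547, -0.415,  0.016]))]
tongs top [(0.77, array([ 0.502, -0.41 ,  0.016]))]
probe scene [(0.64, array([0.382, 0.349, 0.025])), (0.56, array([ 0.668, -0.093,  0.148]))]
probe top [(0.69, array([0.372, 0.362, 0.019]))]
```

```bash
ls pics | tail -3
```

```text
w7.png
w8.png
wrist0.png
```

View pics/fs.png

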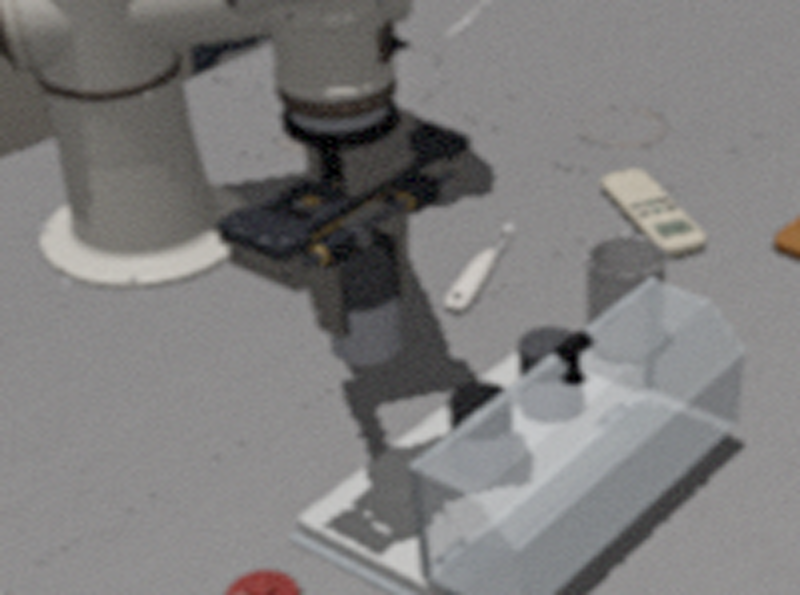

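View pics/ft.png

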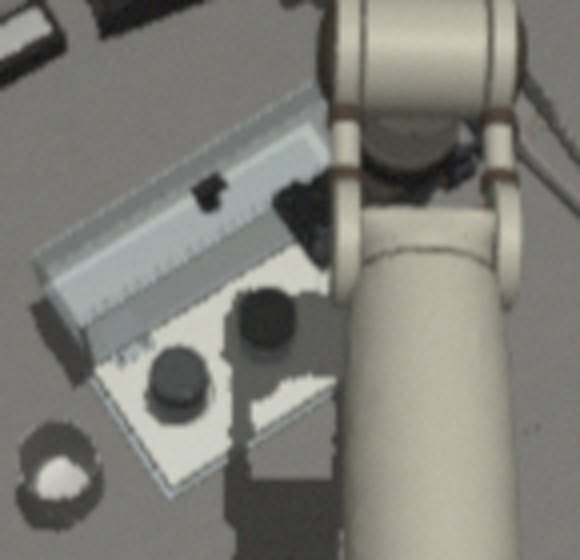

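The final views show the tin held upright with its underside at about 0.217 m. The other two tins stand in their wells, the hood is vertical, and the bystanders haven't been disturbed. I'm handing it in.

Run:
```python
from bench import *
print(finish_job(), get_obs()["time"])
```

```text
the job is handed in; nothing more can be done
the job is handed in; nothing more can be done
```

I handed the job in at about 39 s, with the cover standing straight up and the heaviest tin held up in the gripper.

- **Cover:** It was swung up by its pull, released, and stays put. The scene camera put it within about 0.01 rad of vertical. The last top-camera fit said 0.02 rad, but that camera's fits were scattered.
- **Hefting:** The left tin read 2.4 N, the middle 2.75 N and the right 5.5 N, so the right one is clearly the heaviest. The left and middle tins are back in their own wells, with their lids at z ≈ 0.102 m, the height of a seated tin.
- **Held tin:** It was upright and still when I handed in, with a force reading of 5.5 N and a grip of 45 N. Its underside is about 0.217 m above the worktop.
- **Other things:** The tumbler, peeler, tongs and probe were found where they started. For the tongs, the top-camera reading was 2–3 cm different along their length, probably because the arm partly hid them; the scene camera had them unmoved. The timer showed only in the scene view this time, also in its place.

**Tool length:** The fingertips turned out to be about 39 mm short of the reported TCP, so my first pinch closed on air above the pull. I measured this with the wrist camera and corrected for it from then on.

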